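# Scoop the silver beads into the cleaning basket

### The job

With the bead scoop, lift the two silver beads out of the bead tray one at a time and tip each one, from close above, into the cleaning basket; leave the brass bead in the tray and never touch a bead with the gripper. Once both silver beads are in, lay the scoop back on its rest the way it lay before, and swing the basket's handle over and fully down into its catch. Do not disturb the pliers, the loupe or the ring box.

Things in the scene. Friction and masses are not known exactly. Their poses are not given: they have to be found in the camera images.
- scoop: Cranked bead scoop, 60 g: wooden handle bar, steel neck, steel pocket for one bead. Origin under the pocket at its lowest level; x to the nose, z up (mm). Handle: x -135 to -35, 12 wide (y), z 46 to 60. Pocket: floor top z 2.4, inside x -10 to 5, 22 wide between side cheeks (26 outside, x -12 to 6, up to z 11); back closed, neck rises from x -12 to the handle.
- scoop_pocket (a point): Centre of a bead lying in the scoop's pocket: 11.4 mm above the scoop's origin. A bead stays in while the scoop is level and rolls out over the front crest once the nose is tipped down more than about 35 degrees.
- scoop_edge (a point): Middle of the thin front edge of the scoop's open, 14 mm wide tongue: (15, 0, 0.5) mm in the scoop's frame. The tongue's top slopes up from here to the pocket's crest (x 5, z 3.9). Slid along the floor under a bead that lies against a stop, it makes the bead climb and drop in behind the crest; held 2 mm too high it can jam against the bead.
- scoop_grip (a point): Where to grip the scoop's handle: (-83, 0, 53) mm in the scoop's frame, mid height of the bar, near the balance point, midway between the rest's uprights when it lies there.
- scoop_rest: Dark wooden rest, fixed: base 116 x 50 x 6 mm, origin under its middle, x along the lying scoop towards its nose. Two uprights at x = -42 and 42 mm (6 thick, 34 wide), each with a notch 22 wide: notch floor z 52, prong tops z 64 mm. The handle lies on both notch floors; the scoop's origin is then at (83, 0, 6) mm (x within 3), axes alike.
- tray: Bead tray, fixed: 120 (x) x 126 (y) mm, origin under its middle. Three lanes along x, centred on y = -41, 0, 41 mm, 38 wide, walls 18 high between them; one bead in each. Black lane floors: very shallow V (3 degrees) that keeps beads on the centre line, there z = 4 mm, level along x. -x end wall 14 high, inner face x = -57.
- tray_bar (a point): Bar across the +x end of all three lanes: this point is the middle of its inner face, (56, 0, 14) mm in the tray's frame. It spans z 9.5 to 19 mm and is open beneath: it stops a bead, while the scoop's tongue can pass under it.
- silver_bead1: Polished, slippery silver ball bead that rolls freely, 18 mm across, about 18 g, origin at its centre; starts in one of the tray's lanes, x 0 to 40 mm in the tray's frame.
- silver_bead2: The other silver bead, same as the first, in another lane.
- brass_bead: Yellow brass bead of the same size, in the third lane, which is to stay in the tray; origin at its centre.
- basket: Aluminium cleaning basket, fixed: open box 110 (x) x 96 (y) mm, rim z 36, walls 2.5, inner floor z 8.5 mm. Origin under its middle; its front, with the blue catch, is -x. The catch is a small shelf (top z 36) with an upturned lip (to z 42) just outside the front wall, x -55 to -73, 22 wide.
- bail (a joint): Angle of the basket's U-shaped wire handle. It turns about the basket's y axis through (0, 0, 40) mm; arms 64 mm long outside the side walls (y = +-54.5). 0: folded to the front, level, crossbar in the catch (a stop); 1.57: upright; starts leaning to the rear, 1.75 to 2.2; rear stop 2.3. Friction 0.045 N m keeps it where it is left: about 1 N moves it at the crossbar.
- bail_bar (a point): Middle of the handle's crossbar, a 6 mm wire running 109 mm along the basket's y, with blue sleeves 10 mm thick from 13 to 45 mm either side of this point. In the basket's frame it is at (-64 cos a, 0, 40 + 64 sin a) mm for handle angle a.
- pliers: Steel pliers lying on the table, 130 x 60 x 12 mm; to be left alone.
- loupe: Jeweller's loupe, black round 32 mm wide and 26 mm high with a steel tail 43 mm long; to be left alone.
- ring_box: Blue ring box 52 x 52 x 36 mm; to be left alone.
Not all that is in view belongs to the job. What is meant by the basket is not black, brown or turquoise, and is the larger of those in its own colour.

How it is judged:
On the way, in this order (a step that is already met when the one before it is completed fails the run):
1. a silver bead lies in the scoop's pocket (within 6 mm), its centre over 35 mm above the table (((distance between silver_bead1 and scoop_pocket below 0.006 m and height (world z) of silver_bead1 above 0.035 m) or (distance between silver_bead2 and scoop_pocket below 0.006 m and height (world z) of silver_bead2 above 0.035 m))), for 0.2 s.
2. that bead lies in the basket (((x of silver_bead1 in the frame of basket between -0.054 and 0.054 m and y of silver_bead1 in the frame of basket between -0.047 and 0.047 m and z of silver_bead1 in the frame of basket between 0.005 and 0.034 m) or (x of silver_bead2 in the frame of basket between -0.054 and 0.054 m and y of silver_bead2 in the frame of basket between -0.047 and 0.047 m and z of silver_bead2 in the frame of basket between 0.005 and 0.034 m))), for 0.2 s.
3. the other silver bead lies in the scoop's pocket, over 35 mm above the table, with the first still in the basket ((((x of silver_bead1 in the frame of basket between -0.054 and 0.054 m and y of silver_bead1 in the frame of basket between -0.047 and 0.047 m and z of silver_bead1 in the frame of basket between 0.005 and 0.034 m) and (distance between silver_bead2 and scoop_pocket below 0.006 m and height (world z) of silver_bead2 above 0.035 m)) or ((x of silver_bead2 in the frame of basket between -0.054 and 0.054 m and y of silver_bead2 in the frame of basket between -0.047 and 0.047 m and z of silver_bead2 in the frame of basket between 0.005 and 0.034 m) and (distance between silver_bead1 and scoop_pocket below 0.006 m and height (world z) of silver_bead1 above 0.035 m)))), for 0.2 s.
4. both silver beads lie in the basket, its handle still open (over 0.8 rad) (x of silver_bead1 in the frame of basket between -0.054 and 0.054 m and y of silver_bead1 in the frame of basket between -0.047 and 0.047 m and z of silver_bead1 in the frame of basket between 0.005 and 0.034 m and x of silver_bead2 in the frame of basket between -0.054 and 0.054 m and y of silver_bead2 in the frame of basket between -0.047 and 0.047 m and z of silver_bead2 in the frame of basket between 0.005 and 0.034 m and value of joint bail above 0.8 rad), for 0.2 s.
At the end, for the whole second after the job is handed in: Both silver beads in the basket (under 0.15 m/s), brass bead in the tray, handle within 0.07 rad of its catch, scoop still and level (0.12 rad) in both notches of its rest, nose as at the start (grip point within 18 mm along, 7 mm across, 54 to 64 mm above the rest's origin) (x of silver_bead1 in the frame of basket between -0.054 and 0.054 m and y of silver_bead1 in the frame of basket between -0.047 and 0.047 m and z of silver_bead1 in the frame of basket between 0.005 and 0.034 m and x of silver_bead2 in the frame of basket between -0.054 and 0.054 m and y of silver_bead2 in the frame of basket between -0.047 and 0.047 m and z of silver_bead2 in the frame of basket between 0.005 and 0.034 m and x of brass_bead in the frame of tray between -0.06 and 0.06 m and y of brass_bead in the frame of tray between -0.063 and 0.063 m and z of brass_bead in the frame of tray between 0.005 and 0.03 m and value of joint bail below 0.07 rad and x of scoop_grip in the frame of scoop_rest between -0.018 and 0.018 m and y of scoop_grip in the frame of scoop_rest between -0.007 and 0.007 m and z of scoop_grip in the frame of scoop_rest between 0.054 and 0.064 m and x of scoop_pocket in the frame of scoop_rest above 0.05 m and angle between scoop's own z axis and vertical below 0.12 rad and linear speed of scoop below 0.02 m/s and linear speed of each of silver_bead1, silver_bead2 below 0.15 m/s); the robot touches nothing.
It fails at once if the gripper touches a bead (contact force between the fingers and silver_bead1 above 0.2 N or contact force between the fingers and silver_bead2 above 0.2 N or contact force between the fingers and brass_bead above 0.2 N).
It fails at once if a silver bead is dropped from a height or flung (over 1.2 m/s, a fall of some 70 mm) (linear speed of any of silver_bead1, silver_bead2 above 1.2 m/s).
It fails at once if the brass bead leaves the tray (z of brass_bead in the frame of tray above 0.04 m).
It fails at once if the pliers, loupe or ring box is moved by more than 15 mm (distance of any of pliers, loupe, ring_box from where it was at the start of the episode above 0.015 m).
It also fails if it takes over 72 s, if anything falls off the work surface, if the arm or the gripper's body presses on something with over 40 N, if the wrist force passes 120 N, or if a joint passes its speed limit or range.

### The arm

A 7-joint arm with a two-finger parallel gripper is mounted at the origin on the work surface. World frame = base frame: x ahead of the robot, y to its left, z up, the work surface at z = 0. Lengths are in m, angles in rad, forces in N, time in s.
With the tool pointing down it reaches from about 0.425 to 1.025 m from the base axis. Payload 9.4 kg.
Tool frame: the origin (TCP) lies on the centre line of the jaws, within the pads' length; the fingertips stand ctrl.tips_ahead ahead of it and the grasp point (between the pads) lies 2 mm behind it (ctrl.tips_ahead is the distance from the TCP to the fingertips, in m); z points along the fingers, y is the line along which they close (so a half turn about z gives the same grasp; the last joint's range is limited). The gripper opens to 85 mm and grips with 20 to 120 N. Pads are 22 mm wide; open, the fingers measure 114 mm over their backs; the gripper's body (76 mm by 85 mm) begins 54 mm behind the grasp point. The pads swing forward as they close: fully open they stand 13 mm farther back than shut.
Start: joints at [-1.217, 0.599, -0.003, 1.599, 0.002, 0.943, -0.08], TCP at [0.303, 0.659, 0.248] pointing down, gripper open.
Joint ranges: [-2.57, 2.57], [-0.35, 1.97], [-1.29, 1.29], [0.11, 2.56], [-1.05, 4.19], [0.11, 1.86], [-2.63, 2.63]. Speed limits (rad/s): [2.22, 2.22, 3.01, 3.01, 3.14, 3.14, 3.14].

### API

Orientations are given as a unit quaternion [w, x, y, z].
In Python, from bench import monitor, optics, ctrl gives the robot as it stands.
- The arm moves only by the tool drive_tool, never from a script. Its argument "motion" is a list that holds one entry, the list of rows, each a list of 7 numbers: the closure, from -1 (fully open) to 1 (shut), then the shift along the tool's x, y, z in m, then the turn, a rotation vector about the tool's x, y, z in rad. In form: [[[hand, dx, dy, dz, ax, ay, az], ...]]. A call has 1 to 12 rows; each row shifts and turns the commanded pose from where the row before left it, along the tool's axes as they then stand; what a row does not reach is not made up. A row lasts 1/10 s, in which the tool goes at most 50 mm and 8.59 degrees, less where a joint would pass 70% of its speed; a pose out of reach is approached as far as the arm can. A call is refused whole if a number of a shift passes 0.05 or a number of a turn 0.15, either way. A call with a gripper value outside its range is refused whole. The fingers move at their own pace and stop on an object; the grip force is fixed at half the most. Time passes only in rows, so rows that do not move let the fingers close. It gives the time, the measured TCP pose, the force, the opening and the grip force at its end, in the units of the state.
- monitor.observe(): the state, without advancing time (a new reading comes with each control period).
- optics.read_camera(name): name is "side" or "top"; returns a dict with "frame" (384x512x3 uint8, red, green, blue), "fx", "fy", "cx", "cy" (pixels), "world_from_camera" (4x4, takes a point from camera to world coordinates). Camera axes: x right, y down, z forward; pixel columns grow to the right and rows downward; lengths in m; the calibration is good to about 2 mm. A picture is of the moment at which its call begins. There is no depth.
- ctrl.sign_off(): hands the job in; it is judged then, once.
The state is a dict: "clock": time; "qpos": joint angles; "dq": joint speeds; "effort": joint torques, N m; "tool_pos": TCP position; "ee_rot": TCP orientation; "ft_force": force on the tool from outside, world axes, zero at the start; "torque": the same for the moment, N m; "grip_width": finger opening in m; "gripper_force": force on a finger pad.
Only numpy, scipy, OpenCV 4.12 (cv2) and the standard library are available. Lean on these libraries where they do the work, as an engineer would, in place of code of your own. Each camera call takes 0.05 s, during which the arm holds its last target. There are 200 camera calls.

## Working session

There is one attempt and no reset: what is moved stays moved. The work goes in short steps, Python scripts to look and compute and a tool call to move; the robot and the scene stay as the last step left them, time stands still between calls to the robot, and variables do not carry over. Pictures are saved under pics/ and viewed, at most 10 in all, crops included, and the job is handed in when it is done.

Besides the shell and the picture viewer there is one more tool, called after "Emit:" as a command line: name --argument value ..., lists and objects as JSON in quotes. drive_tool: Moves the arm, as the interface text tells. Its arguments: {"type":"object","properties":{"motion":{"type":"array"}},"required":["motion"]}

```bash
mkdir -p pics; ls
cat > h.py <<'E'
import numpy as np, cv2
from bench import monitor, optics, ctrl
from scipy.spatial.transform import Rotation as R
def cam(n,save=None):
    c=optics.read_camera(n)
    if save: cv2.imwrite(f'pics/{save}.png',c['frame'][:,:,::-1])
    return c
def ray(c,u,v,z):
    T=np.array(c['world_from_camera']); d=T[:3,:3]@np.array([(u-c['cx'])/c['fx'],(v-c['cy'])/c['fy'],1]); o=T[:3,3]
    return o+d*(z-o[2])/d[2]
def proj(c,p):
    T=np.linalg.inv(np.array(c['world_from_camera'])); q=T[:3,:3]@np.array(p)+T[:3,3]
    return np.array([c['fx']*q[0]/q[2]+c['cx'],c['fy']*q[1]/q[2]+c['cy']])
def st():
    s=monitor.observe(); 
    print('t',s['clock'],'p',np.round(s['tool_pos'],4),'q',np.round(s['ee_rot'],4),'F',np.round(s['ft_force'],2),'w',round(s['grip_width'],4),'gf',s['gripper_force']); return s
E
python3 - <<'E'
from h import *
s=st(); print(ctrl.tips_ahead)
a=cam('top');b=cam('side')
for c in(a,b): print(c['fx'],c['cx'],c['cy'],np.round(c['world_from_camera'],3).tolist())
for n,c in(('top0',a),('side0',b)): cv2.imwrite(f'pics/{n}.png',cv2.resize(c['frame'][:,:,::-1],(800,600),interpolation=cv2.INTER_CUBIC))
E
```

```text
pics
t 0.0 p [0.3026 0.6584 0.2474] q [-1.000e-04  2.137e-01  9.769e-01 -7.000e-04] F [-0.81 -0.55 -0.17] w 0.0855 gf 0.0
0.017
406.1804276540734 255.33678906549403 188.68064023191215 [[0.022, -0.987, 0.162, 0.39], [-1.0, -0.02, 0.013, -0.066], [-0.009, -0.162, -0.987, 1.101], [0.0, 0.0, 0.0, 1.0]]
479.3731144403554 259.37334476233775 188.01244305520584 [[0.973, -0.142, 0.182, 0.322], [-0.231, -0.598, 0.768, -1.077], [-0.0, -0.789, -0.614, 0.884], [0.0, 0.0, 0.0, 1.0]]
```

View pics/top0.png

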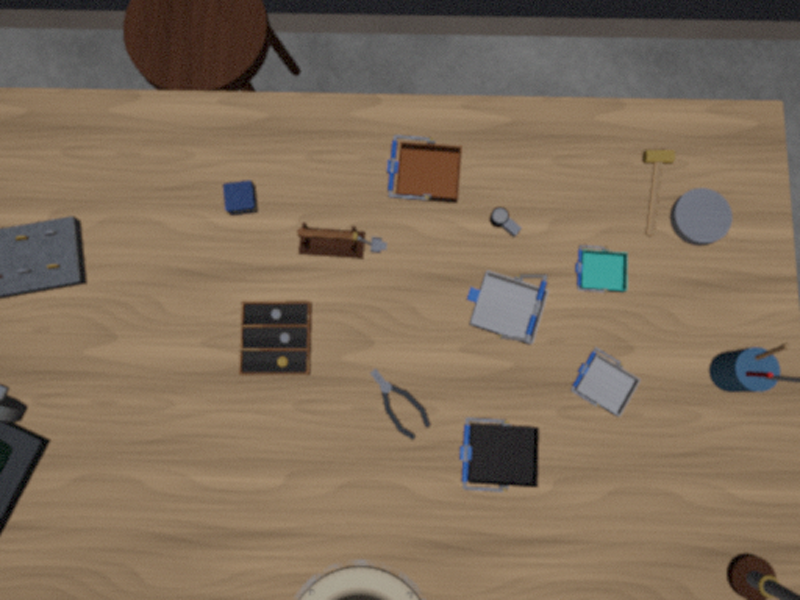

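View pics/side0.png

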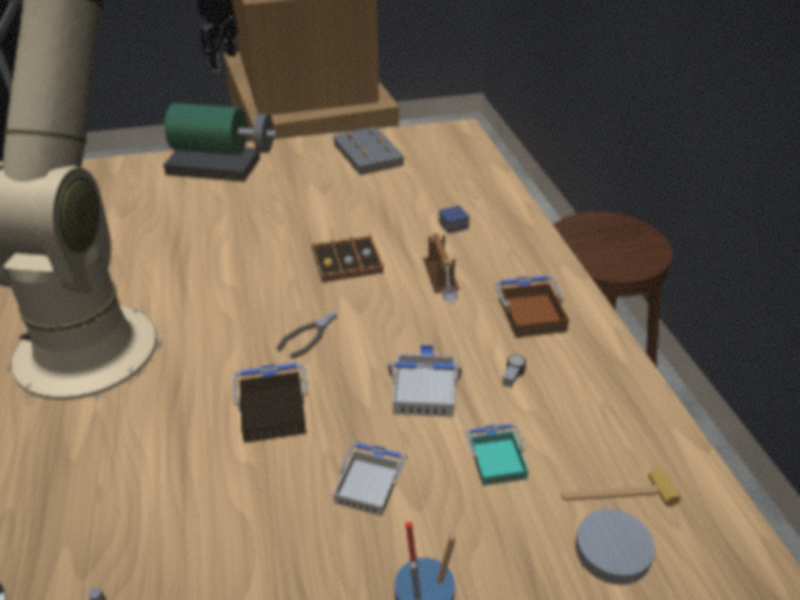

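Top view (800 px scale): tray at (275,338) with silver beads at (276,314) and (285,338) and brass at (282,362). The rest and scoop are at (335,243) with the nose to the right. The large silver basket is at (508,306) with its catch to the left at (473,296), and its handle leans to the right. Next: zoom in.

Run:
```python
from h import *
fs=[cam('top') for _ in range(4)]; gs=[cam('side') for _ in range(4)]
A=np.mean([f['frame'] for f in fs],0); B=np.mean([f['frame'] for f in gs],0)
np.save('A.npy',A);np.save('B.npy',B)
def crop(I,x,y,w,h,W,H): return cv2.resize(np.clip(I[y:y+h,x:x+w,::-1],0,255).astype(np.uint8),(W,H),interpolation=cv2.INTER_NEAREST)
r1=np.hstack([crop(A,145,185,64,60,384,360)[:300],crop(A,185,135,68,50,408,300)])
r2=np.hstack([crop(A,290,165,64,60,320,300),crop(B,185,125,120,75,472,300)])
cv2.imwrite('pics/z.png',np.vstack([r1[:,:792],r2[:,:792]]))
```

```text
(no output)
```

View pics/z.png

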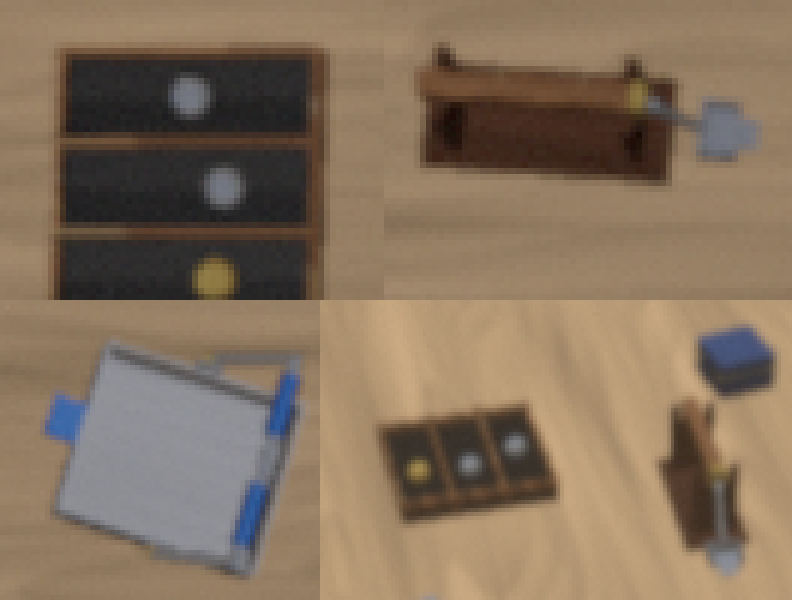

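The crops show the tray bar at the right end (world -y), since every bead has x≥0 that way. The scoop nose also points to -y. Next I'll compute the poses.

```bash
cat > m.py <<'E'
from h import *
A=np.load('A.npy').astype(np.float32);B=np.load('B.npy').astype(np.float32)
t=cam('top');s=cam('side')
def comps(I,x0,y0,x1,y1,f,amin):
    S=I[y0:y1,x0:x1]; S=cv2.resize(S,None,fx=8,fy=8,interpolation=cv2.INTER_CUBIC)
    m=f(S[:,:,0],S[:,:,1],S[:,:,2]).astype(np.uint8)
    n,l,st,ce=cv2.connectedComponentsWithStats(m)
    out=[]
    for i in range(1,n):
        if st[i,4]>amin*64:
            pts=np.argwhere(l==i)[:,::-1].astype(np.float32); r=cv2.minAreaRect(pts)
            bp=cv2.boxPoints(r)
            g=lambda p:(np.array(p)+.5)/8-.5+[x0,y0]
            out.append((st[i,4]/64,g(ce[i]),g(bp)))
    return out
E
python3 - <<'E'
from m import *
w=lambda c,p,z:np.round(ray(c,p[0],p[1],z)*1000,1)[:2]
print('top tray lanes(dark)')
for a,c,b in comps(A,150,188,205,245,lambda r,g,b:(r<62),60): print(a,c.round(1),w(t,c,4),[w(t,p,4).tolist() for p in b])
print('beads top')
for a,c,b in comps(A,158,194,196,240,lambda r,g,b:(r>95)&(g>90),8): print(round(a),c.round(2),w(t,c,13))
print('beads side')
for a,c,b in comps(B,203,152,242,174,lambda r,g,b:(r>95)&(g>95),3): print(round(a),c.round(2),w(s,c,13))
print('basket rim top (bright, neutral)')
for a,c,b in comps(A,292,168,352,222,lambda r,g,b:(b>0.92*r)&(b-r<25)&(b>80),200): print(a,c.round(1),w(t,c,36),[w(t,p,36).tolist() for p in b])
print('blue top')
for a,c,b in comps(A,292,168,352,222,lambda r,g,b:(b-r>55),8): print(a,c.round(1),w(t,c,36),w(t,c,95),[w(t,p,36).tolist() for p in b])
print('blue side')
for a,c,b in comps(B,240,215,300,270,lambda r,g,b:(b-r>55),8): print(a,c.round(1),b.round(1).tolist(),w(s,c,36),w(s,c,95))
print('rest top dark')
for a,c,b in comps(A,185,140,240,170,lambda r,g,b:(r<105)&(r-b>12),100): print(a,c.round(1),w(t,c,6),[w(t,p,6).tolist() for p in b])
print('handle')
for a,c,b in comps(A,185,140,240,170,lambda r,g,b:(r>108)&(r<150)&(r-b>40),40): print(a,c.round(1),w(t,c,66),[w(t,p,66).tolist() for p in b])
print('pocket')
for a,c,b in comps(A,225,140,260,170,lambda r,g,b:(r-b<5)&(b>90),20): print(a,c.round(1),w(t,c,12),[w(t,p,12).tolist() for p in b])
E
```

```text
top tray lanes(dark)
460.9375 [175.8 200.7] [  13.9 -674.9] [[-29.3, -825.5], [-35.4, -531.3], [56.3, -527.1], [62.5, -819.8]]
464.0625 [175.  215.7] [ 122.7 -674.8] [[171.2, -814.9], [78.8, -820.6], [72.6, -528.2], [165.0, -523.9]]
476.0 [174.3 231.1] [ 232.5 -673.7] [[187.8, -819.6], [180.4, -525.1], [275.0, -520.4], [282.5, -813.3]]
beads top
24 [176.22 200.51] [-1158.1 -2551.5]
24 [181.81 215.7 ] [ -711.4 -2362.6]
29 [180.17 231.03] [ -261.2 -2387.7]
beads side
72 [212.88 153.05] [ -1819.3 -19214.6]
30 [239.83 155.44] [ -2970.3 -18741.5]
16 [234.07 160.74] [ -2638.1 -18389.7]
16 [222.49 165.54] [ -2074.4 -18145.1]
17 [209.36 166.93] [ -1499.5 -18174.2]
4 [203.1  171.81] [ -1182.8 -17877.4]
basket rim top (bright, neutral)
1430.65625 [324.3 195.8] [-4831.4  5478.1] [[-3605.7, 2844.3], [-7486.1, 3693.9], [-6580.3, 7935.5], [-2736.9, 7017.6]]
blue top
37.171875 [346.1 185.9] [-5742.7  7376. ] [-16110.2  19957.3] [[-5283.9, 7091.0], [-6341.4, 7380.8], [-6266.6, 7676.8], [-5210.0, 7385.7]]
46.3125 [302.8 188.3] [-5446.6  3616.3] [-15313.7   9841.4] [[-5201.8, 3255.1], [-5858.1, 3458.8
[... 265 characters left out ...]
2, 226.6]] [-10019.4 -38368.8] [ -27394.  -101024.8]
33.390625 [259.3 232.6] [[253.0, 233.8], [253.1, 230.8], [265.4, 231.4], [265.2, 234.3]] [ -8307.7 -37429.7] [-22806.3 -98508. ]
35.546875 [283.3 233.6] [[276.9, 234.8], [277.0, 231.9], [289.8, 232.4], [289.7, 235.4]] [-10750.9 -36684.1] [-29354.5 -96509.4]
rest top dark
557.71875 [213.  156.6] [-804.9 -662.5] [[-729.6, -942.4], [-987.4, -935.9], [-954.6, -365.3], [-697.7, -376.4]]
handle
391.828125 [211.7 151. ] [-16379.8  -8215.6] [[-13878.8, -12667.2], [-18333.9, -12751.1], [-18205.2, -3581.9], [-13760.4, -3596.4]]
pocket
62.3125 [241.2 156.4] [-2289.2  -613.6] [[-2186.0, -750.0], [-2426.0, -718.1], [-2386.2, -454.4], [-2146.5, -487.1]]
```

Run:
```python
from m import *
w=lambda c,p,z:np.round(ray(c,p[0],p[1],z/1000)*1000,1)[:2]
print('top tray lanes(dark)')
for a,c,b in comps(A,150,188,205,245,lambda r,g,b:(r<62),60): print(a,c.round(1),w(t,c,4),[w(t,p,4).tolist() for p in b])
print('beads top')
for a,c,b in comps(A,158,194,196,240,lambda r,g,b:(r>95)&(g>90),8): print(round(a),c.round(2),w(t,c,13))
print('beads side')
for a,c,b in comps(B,203,152,242,174,lambda r,g,b:(r>85)&(g>85),3): print(round(a),c.round(2),w(s,c,13))
print('basket rim top (bright, neutral)')
for a,c,b in comps(A,292,168,352,222,lambda r,g,b:(b>0.92*r)&(b-r<25)&(b>80),200): print(a,c.round(1),w(t,c,36),[w(t,p,36).tolist() for p in b])
print('blue top')
for a,c,b in comps(A,292,168,352,222,lambda r,g,b:(b-r>55),8): print(a,c.round(1),w(t,c,36),w(t,c,95),[w(t,p,36).tolist() for p in b])
print('blue side')
for a,c,b in comps(B,240,215,300,270,lambda r,g,b:(b-r>55),8): print(a,c.round(1),w(s,c,36),w(s,c,95))
print('rest top dark')
for a,c,b in comps(A,185,140,240,170,lambda r,g,b:(r<105)&(r-b>12),100): print(a,c.round(1),w(t,c,6),[w(t,p,6).tolist() for p in b])
print('handle')
for a,c,b in comps(A,185,140,240,170,lambda r,g,b:(r>108)&(r<150)&(r-b>40),40): print(a,c.round(1),w(t,c,66),[w(t,p,66).tolist() for p in b])
print('pocket')
for a,c,b in comps(A,225,140,260,170,lambda r,g,b:(r-b<5)&(b>90),20): print(a,c.round(1),w(t,c,12),[w(t,p,12).tolist() for p in b])
print('handle side')
for a,c,b in comps(B,268,146,310,200,lambda r,g,b:(r>105)&(r-b>40)&(r<175),20): print(a,c.round(1),w(s,c,66),b.round(1).tolist())
```

```text
top tray lanes(dark)
460.9375 [175.8 200.7] [532.1 164.3] [[548.5, 221.3], [550.8, 110.0], [516.1, 108.4], [513.8, 219.1]]
464.0625 [175.  215.7] [491.  164.3] [[472.6, 217.3], [507.6, 219.4], [509.9, 108.8], [475.0, 107.2]]
476.0 [174.3 231.1] [449.4 163.9] [[466.3, 219.0], [469.1, 107.6], [433.3, 105.9], [430.5, 216.7]]
beads top
24 [176.22 200.51] [531.4 161.2]
24 [181.81 215.7 ] [490.6 143.9]
29 [180.17 231.03] [449.4 146.2]
beads side
84 [213.8  153.16] [478.5 225.8]
33 [239.71 155.65] [557.8 192. ]
21 [234.1  160.75] [534.6 167.8]
21 [222.51 165.57] [494. 150.]
23 [209.37 166.98] [452.6 152. ]
7 [203.33 171.52] [430.8 132.3]
basket rim top (bright, neutral)
1430.65625 [324.3 195.8] [ 549.2 -235.2] [[511.8, -154.8], [630.2, -180.7], [602.6, -310.1], [485.3, -282.1]]
blue top
37.171875 [346.1 185.9] [ 577.  -293.1] [ 566.6 -280.5] [[563.0, -284.4], [595.3, -293.2], [593.0, -302.2], [560.7, -293.4]]
46.3125 [302.8 188.3] [ 568.  -178.4] [ 558.1 -172.1] [[560.5, -167.3], [580.5, -173.6], [575.7, -189.4], [555.7, -183.2]]
41.3125 [339.6 207.5] [ 518.9 -275.3] [ 511.7 -263.7] [[504.2, -266.1], [536.7, -276.1], [534.2, -284.8], [501.7, -274.8]]
blue side
29.84375 [272.6 224.3] [ 571.5 -176.2] [ 554.1 -238.9]
33.390625 [259.3 232.6] [ 530.1 -198.9] [ 515.6 -260. ]
35.546875 [283.3 233.6] [ 589.1 -216.9] [ 570.5 -276.8]
rest top dark
557.71875 [213.  156.6] [656.9  67.3] [[640.1, 129.8], [697.7, 128.4], [690.3, 0.9], [632.9, 3.3]]
handle
391.828125 [211.7 151. ] [657.3  63.9] [[617.4, 134.9], [688.4, 136.2], [686.4, -10.0], [615.5, -9.7]]
pocket
62.3125 [241.2 156.4] [657.5 -11.3] [[647.2, 2.3], [671.2, -0.9], [667.2, -27.2], [643.3, -23.9]]
handle side
401.25 [286.1 164.7] [667.7  36.3] [[265.7, 148.8], [300.1, 141.8], [309.9, 190.1], [275.6, 197.1]]
```

Run:
```python
from m import *
w=lambda c,p,z:np.round(ray(c,p[0],p[1],z/1000)*1000,1)[:2]
g=lambda x,y:((x-384)/6+185-.5+.08,y/6+135-.5+.08)
print('base BL BR TR',[w(t,g(*p),6) for p in((424,165),(668,182),(676,80))])
print('handle L, R',[w(t,g(*p),66) for p in((418,82),(648,97))])
print('tongue tip',w(t,g(760,134),7),'cheek corners',[w(t,g(*p),17) for p in((699,98),(742,99),(738,161),(698,157))])
# handle edges: profile columns
for col in (195,200,205,210,215,220,224):
    pr=A[143:158,col]; print(col,[int(v) for v in pr[:,0]-pr[:,2]],[int(v) for v in pr[:,0]])
h=lambda x,y:(x/5+290-.42,(y-300)/5+165-.42)
print('basket rim TL,BL,BR',[w(t,h(*p),36) for p in((112,338),(52,514),(248,578))])
print('catch',[w(t,h(*p),40) for p in((45,435),(56,393))])
bt=[(346.1,185.9),(339.6,207.5)];bs=[(283.3,233.6),(259.3,232.6)]
for a,b in zip(bt,bs):
    for z in (80,90,100,110): print(z,w(t,a,z),w(s,b,z))
```

```text
base BL BR TR [array([640.3, 126.8]), array([634.5,  14. ]), array([682.9,  11.8])]
handle L, R [array([663.7, 120.6]), array([658.9,  19.6])]
tongue tip [657.7 -27.7] cheek corners [array([6.717e+02, 3.000e-01]), array([671.6, -19.4]), array([642.5, -18.4]), array([ 6.44e+02, -1.00e-01])]
195 [38, 32, 29, 45, 56, 60, 60, 58, 46, 29, 28, 22, 22, 15, 22] [95, 62, 53, 81, 102, 112, 116, 110, 83, 55, 43, 32, 28, 29, 31]
200 [52, 51, 47, 44, 50, 56, 57, 57, 45, 36, 38, 40, 39, 34, 36] [157, 151, 131, 94, 100, 110, 116, 110, 81, 63, 69, 71, 72, 66, 65]
205 [52, 51, 49, 46, 51, 55, 58, 57, 51, 41, 36, 39, 37, 38, 35] [156, 155, 148, 112, 100, 108, 112, 108, 91, 70, 68, 71, 71, 69, 65]
210 [53, 52, 50, 48, 49, 56, 58, 60, 58, 46, 37, 40, 37, 38, 34] [157, 155, 150, 121, 94, 101, 107, 113, 109, 83, 68, 68, 72, 71, 68]
215 [52, 51, 51, 49, 46, 50, 56, 58, 57, 45, 39, 37, 37, 37, 39] [157, 155, 152, 136, 100, 99, 107, 109, 106, 80, 62, 65, 67, 71, 69]
220 [53, 51, 52, 48, 46, 49, 55, 56, 55, 49, 39, 37, 37, 36, 39] [156, 155, 153, 146, 111, 97, 104, 109, 107, 91, 69, 66, 67, 70, 67]
224 [51, 49, 49, 47, 43, 46, 54, 56, 58, 56, 45, 35, 35, 37, 34] [152, 142, 135, 130, 100, 86, 103, 106, 109, 106, 85, 67, 67, 67, 54]
basket rim TL,BL,BR [array([ 612.2, -202.7]), array([ 517. , -171.1]), array([ 485.4, -273.8])]
catch [array([ 558.4, -166.8]), array([ 581. , -172.5])]
80 [ 569.1 -283.7] [ 575.2 -261.4]
90 [ 567.4 -281.6] [ 572.1 -271.6]
100 [ 565.6 -279.5] [ 568.9 -281.7]
110 [ 563.9 -277.3] [ 565.8 -291.9]
80 [ 513.5 -266.6] [ 519.3 -244.5]
90 [ 512.3 -264.6] [ 516.8 -254.8]
100 [ 511.1 -262.7] [ 514.3 -265.2]
110 [ 509.9 -260.7] [ 511.9 -275.5]
```

```bash
cat >> h.py <<'E'
# scoop yaw a (world deg of scoop x), pitch nose-down p; tool: x=-scoop x, y=scoop y, z=-scoop z
def toolR(yaw,pitch=0): return R.from_euler('ZYY',[yaw,pitch,180],degrees=True)
def need(pos,yaw,pitch=0):
    s=st(); q=s['ee_rot']; C=R.from_quat([q[1],q[2],q[3],q[0]])
    d=C.inv().apply(np.array(pos)-s['tool_pos']); r=(C.inv()*toolR(yaw,pitch)).as_rotvec()
    print('shift tool',np.round(d,4),'n',np.linalg.norm(d).round(3),'rotvec',np.round(r,4))
E
python3 -c "
from h import *
need([.663,.069,.15],-92.8)"
```

```text
t 0.8 p [0.3028 0.6588 0.2483] q [0.000e+00 2.137e-01 9.769e-01 1.000e-04] F [ 0.28 -0.81  0.29] w 0.0854 gf 0.0Traceback (most recent call last):
  File "<string>", line 3, in <module>
    need([.663,.069,.15],-92.8)
    ~~~~^^^^^^^^^^^^^^^^^^^^^^^
  File "h.py", line 21, in need
    d=C.inv().apply(np.array(pos)-s['tool_pos']); r=(C.inv()*toolR(yaw,pitch)).as_rotvec()
                                                             ~~~~~^^^^^^^^^^^
  File "h.py", line 18, in toolR
    def toolR(yaw,pitch=0): return R.from_euler('ZYY',[yaw,pitch,180],degrees=True)
                                   ~~~~~~~~~~~~^^^^^^^^^^^^^^^^^^^^^^^^^^^^^^^^^^^^
  File "scipy/spatial/transform/_rotation.pyx", line 1423, in scipy.spatial.transform._rotation.Rotation.from_euler
ValueError: Expected consecutive axes to be different, got ZYY
```

Emit:
drive_tool --motion '[[[-1, 0, 0, 0, 0, 0, 0.148], [-1, 0, 0, 0, 0, 0, 0.148], [-1, 0, 0, 0, 0, 0, 0.148], [-1, 0, 0, 0, 0, 0, 0.148], [-1, 0, 0, 0, 0, 0, 0.148], [-1, 0, 0, 0, 0, 0, 0.148], [-1, 0, 0, 0, 0, 0, 0.148], [-1, 0, 0, 0, 0, 0, 0.148]]]'

```text
clock: 1.6
tool_pos: [0.3027, 0.6588, 0.2483]
ee_rot: [-0.0, 0.725, 0.689, 0.0]
ft_force: [0.3, 0.6, 0.6]
grip_width: 0.085
gripper_force: 0.0
```

```bash
python3 -c "
from h import *
need([.663,.069,.15],-92.8); print(monitor.observe()['qpos'])"
```

```text
t 1.6 p [0.3027 0.6588 0.2483] q [-1.000e-04  7.245e-01  6.892e-01  0.000e+00] F [0.25 0.63 0.57] w 0.085 gf 0.0Traceback (most recent call last):
  File "<string>", line 3, in <module>
    need([.663,.069,.15],-92.8); print(monitor.observe()['qpos'])
    ~~~~^^^^^^^^^^^^^^^^^^^^^^^
  File "h.py", line 21, in need
    d=C.inv().apply(np.array(pos)-s['tool_pos']); r=(C.inv()*toolR(yaw,pitch)).as_rotvec()
                                                             ~~~~~^^^^^^^^^^^
  File "h.py", line 18, in toolR
    def toolR(yaw,pitch=0): return R.from_euler('ZYY',[yaw,pitch,180],degrees=True)
                                   ~~~~~~~~~~~~^^^^^^^^^^^^^^^^^^^^^^^^^^^^^^^^^^^^
  File "scipy/spatial/transform/_rotation.pyx", line 1423, in scipy.spatial.transform._rotation.Rotation.from_euler
ValueError: Expected consecutive axes to be different, got ZYY
```

Emit:
drive_tool --motion '[[[-1, -0.04, 0.028, 0, 0, 0, 0], [-1, -0.04, 0.028, 0, 0, 0, 0], [-1, -0.04, 0.028, 0, 0, 0, 0], [-1, -0.04, 0.028, 0, 0, 0, 0], [-1, -0.04, 0.028, 0, 0, 0, 0], [-1, -0.04, 0.028, 0, 0, 0, 0], [-1, -0.04, 0.028, 0, 0, 0, 0], [-1, -0.04, 0.028, 0, 0, 0, 0], [-1, -0.04, 0.028, 0, 0, 0, 0], [-1, -0.04, 0.028, 0, 0, 0, 0], [-1, -0.04, 0.028, 0, 0, 0, 0], [-1, -0.04, 0.028, 0, 0, 0, 0]]]'

```text
clock: 2.8
tool_pos: [0.6182, 0.1628, 0.2486]
ee_rot: [0.0, 0.722, 0.691, 0.0]
ft_force: [-0.4, 0.6, 0.2]
grip_width: 0.0853
gripper_force: 0.0
```

```bash
sed -i "s/^def toolR.*/def toolR(yaw,pitch=0): return R.from_euler('ZY',[yaw,pitch+180],degrees=True)/" h.py; python3 -c "
from h import *
need([.663,.069,.15],-92.8); print(monitor.observe()['qpos'])"
```

```text
t 2.8 p [0.6182 0.1628 0.2486] q [0.000e+00 7.224e-01 6.915e-01 3.000e-04] F [-0.38  0.63  0.2 ] w 0.0853 gf 0.0
shift tool [-0.0918  0.0488  0.0986] n 0.143 rotvec [ 0.0005 -0.0004  0.0052]
[-0.56303569  0.51078794  0.3256617   1.8205382  -0.21124874  0.84351544
 -0.17873541]
```

Emit:
drive_tool --motion '[[[-1, -0.03, 0.016, 0.025, 0, 0, 0.005], [-1, -0.03, 0.016, 0.025, 0, 0, 0], [-1, -0.03, 0.016, 0.025, 0, 0, 0], [-1, 0, 0, 0.025, 0, 0, 0], [-1, 0, 0, 0, 0, 0, 0]]]'

```text
clock: 3.3
tool_pos: [0.6595, 0.0709, 0.1452]
ee_rot: [-0.001, 0.725, 0.689, -0.002]
ft_force: [-0.8, 0.7, 0.2]
grip_width: 0.0852
gripper_force: 0.0
```

Run:
```python
from h import *
need([.663,.069,.057],-92.8)
t=cam('top');s=cam('side')
p=monitor.observe()['tool_pos']; print(proj(t,p),proj(s,p))
def crop(c,x,y,w,h,W,H): return cv2.resize(c['frame'][y:y+h,x:x+w,::-1],(W,H),interpolation=cv2.INTER_CUBIC)
cv2.imwrite('pics/g1.png',np.hstack([crop(t,170,110,90,90,400,400),crop(s,240,110,90,90,400,400)]))
```

```text
t 3.3 p [0.6595 0.0709 0.1452] q [-0.0014  0.7249  0.6889 -0.0022] F [-0.75  0.74  0.16] w 0.0852 gf 0.0
shift tool [-0.0016  0.004   0.0882] n 0.088 rotvec [-0.005   0.0012 -0.0021]
[204.12254    140.91710592] [281.38453721 134.75591195]
```

View pics/g1.png

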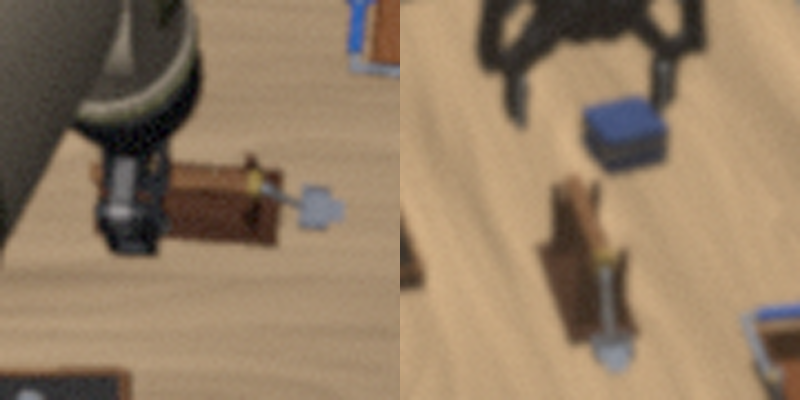

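The side view shows the jaws straddling the handle line, with fingertips at crop (515,120) and (662,90). I'll descend and grip.

Emit:
drive_tool --motion '[[[-1, -0.0016, 0.0035, 0.022, -0.005, 0, -0.002], [-1, 0, 0, 0.022, 0, 0, 0], [-1, 0, 0, 0.022, 0, 0, 0], [-1, 0, 0, 0.021, 0, 0, 0], [-1, 0, 0, 0, 0, 0, 0], [-1, 0, 0, 0, 0, 0, 0], [-1, 0, 0, 0, 0, 0, 0]]]'

```text
clock: 4.1
tool_pos: [0.6658, 0.0711, 0.0633]
ee_rot: [0.003, 0.723, 0.691, 0.003]
ft_force: [0.5, 0.0, 0.2]
grip_width: 0.0855
gripper_force: 0.0
```

```bash
python3 -c "
from h import *
need([.663,.069,.057],-92.8)"
```

```text
t 4.1 p [0.6658 0.0711 0.0633] q [0.0025 0.7233 0.6906 0.0028] F [0.47 0.   0.18] w 0.0855 gf 0.0
shift tool [-0.0023 -0.0027  0.0062] n 0.007 rotvec [ 0.0076 -0.0006  0.0026]
```

Emit:
drive_tool --motion '[[[-1, -0.0023, -0.003, 0.006, 0.0076, 0, 0.0026], [-1, 0, 0, 0, 0, 0, 0], [-1, 0, 0, 0, 0, 0, 0]]]'

```text
clock: 4.4
tool_pos: [0.6617, 0.0682, 0.0555]
ee_rot: [-0.001, 0.724, 0.689, -0.001]
ft_force: [-0.1, -0.2, -0.4]
grip_width: 0.0859
gripper_force: 0.0
```

```bash
python3 -c "
from h import *
need([.663,.069,.057],-92.8)"
```

```text
t 4.4 p [0.6617 0.0682 0.0555] q [-0.0009  0.7245  0.6893 -0.0008] F [-0.07 -0.15 -0.43] w 0.0859 gf 0.0
shift tool [ 0.0009  0.0013 -0.0015] n 0.002 rotvec [-0.0025 -0.     -0.0009]
```

Emit:
drive_tool --motion '[[[-1, 0, 0, 0, 0, 0, 0], [-1, 0, 0, 0, 0, 0, 0]]]'

```text
clock: 4.6
tool_pos: [0.6618, 0.0683, 0.0554]
ee_rot: [-0.001, 0.724, 0.689, -0.001]
ft_force: [-0.4, 0.4, 0.1]
grip_width: 0.0856
gripper_force: 0.0
```

Emit:
drive_tool --motion '[[[1, 0, 0, 0, 0, 0, 0], [1, 0, 0, 0, 0, 0, 0], [1, 0, 0, 0, 0, 0, 0], [1, 0, 0, 0, 0, 0, 0], [1, 0, 0, 0, 0, 0, 0], [1, 0, 0, 0, 0, 0, 0], [1, 0, 0, 0, 0, 0, 0], [1, 0, 0, 0, 0, 0, 0]]]'

```text
clock: 5.4
tool_pos: [0.6617, 0.0683, 0.0554]
ee_rot: [-0.001, 0.724, 0.689, -0.001]
ft_force: [-0.1, -0.8, 2.5]
grip_width: 0.0105
gripper_force: 58.5
```

```bash
python3 -c "
from h import *
need([.663,.069,.057],-92.8)"
```

```text
t 5.4 p [0.6617 0.0683 0.0554] q [-0.0009  0.7244  0.6893 -0.0008] F [-0.14 -0.8   2.52] w 0.0105 gf 58.539424538612366
shift tool [ 0.0007  0.0012 -0.0016] n 0.002 rotvec [-0.0024 -0.     -0.0008]
```

Emit:
drive_tool --motion '[[[1, 0, 0, -0.01, 0, 0, 0], [1, 0, 0, -0.02, 0, 0, 0], [1, 0, 0, -0.02, 0, 0, 0], [1, 0, 0, -0.02, 0, 0, 0], [1, 0, 0, 0, 0, 0, 0], [1, 0, 0, 0, 0, 0, 0], [1, 0, 0, 0, 0, 0, 0]]]'

```text
clock: 6.1
tool_pos: [0.6613, 0.0684, 0.1245]
ee_rot: [-0.001, 0.724, 0.689, -0.001]
ft_force: [-1.2, -0.0, -1.4]
grip_width: 0.0108
gripper_force: 58.4
```

Run:
```python
from h import *
need([.531,.274,.125],-89.1)
s=monitor.observe(); print(s['torque'])
t=cam('top');sd=cam('side')
q=s['ee_rot'];C=R.from_quat([q[1],q[2],q[3],q[0]])
# expected scoop points: tool frame of scoop pt (x,z): (-(x+81.5),y,-(z-49.4))
P=lambda x,y,z:s['tool_pos']+C.apply(np.array([-(x+81.5),y,-(z-49.4)])/1000)
def crop(c,u,v,n=50): 
    x,y=int(u)-n//2,int(v)-n//2
    return cv2.resize(c['frame'][y:y+n,x:x+n,::-1],(400,400),interpolation=cv2.INTER_CUBIC),x,y
o=[]
for c in(t,sd):
    u,v=proj(c,P(0,0,8)); im,x,y=crop(c,u,v)
    for pt in [(15,0,.5),(6,13,11),(6,-13,11),(-12,13,11),(-12,-13,11)]:
        a,b=proj(c,P(*pt)); cv2.circle(im,(int((a-x+.5)*8),int((b-y+.5)*8)),3,(0,0,255),-1)
    o.append(im)
cv2.imwrite('pics/sc.png',np.hstack(o))
```

```text
t 6.1 p [0.6613 0.0684 0.1245] q [-0.0013  0.7244  0.6894 -0.0014] F [-1.18 -0.03 -1.41] w 0.0108 gf 58.417609333992004
shift tool [ 0.1989 -0.1403  0.    ] n 0.243 rotvec [-0.0038  0.0001 -0.0652]
[ 0.00062297  0.02663825 -0.0014406 ]
```

View pics/sc.png

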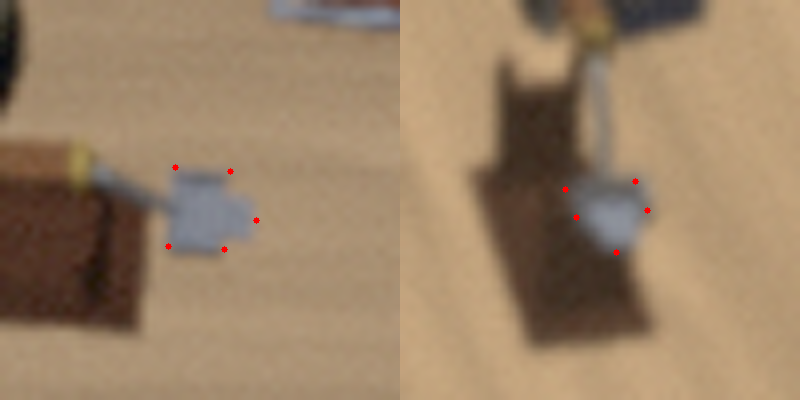

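The predicted scoop points fall on the imaged pocket within about 0.5 px in both views, so the in-hand model is good. Moving to lane 1.

Emit:
drive_tool --motion '[[[1, 0.033, -0.0235, 0, 0, 0, -0.013], [1, 0.033, -0.0235, 0, 0, 0, -0.013], [1, 0.033, -0.0235, 0, 0, 0, -0.013], [1, 0.033, -0.0235, 0, 0, 0, -0.013], [1, 0.033, -0.0235, 0, 0, 0, -0.013], [1, 0.033, -0.0235, 0, 0, 0, 0], [1, 0, 0, 0, 0, 0, 0], [1, 0, 0, 0, 0, 0, 0]]]'

```text
clock: 7.0
tool_pos: [0.5235, 0.2696, 0.1251]
ee_rot: [-0.001, 0.701, 0.713, -0.001]
ft_force: [0.2, -0.1, -1.5]
grip_width: 0.011
gripper_force: 58.5
```

```bash
python3 -c "
from h import *
need([.5315,.274,.056],-89.1)"
```

```text
t 7.0 p [0.5235 0.2696 0.1251] q [-0.0011  0.7007  0.7134 -0.0014] F [ 0.16 -0.07 -1.48] w 0.011 gf 58.52533936500549
shift tool [0.0043 0.0084 0.069 ] n 0.07 rotvec [-0.0035  0.0004  0.0023]
```

Emit:
drive_tool --motion '[[[1, 0.004, 0.008, 0.015, -0.003, 0, 0.002], [1, 0, 0, 0.018, 0, 0, 0], [1, 0, 0, 0.018, 0, 0, 0], [1, 0, 0, 0, 0, 0, 0], [1, 0, 0, 0, 0, 0, 0], [1, 0, 0, 0, 0, 0, 0]]]'

```text
clock: 7.6
tool_pos: [0.5331, 0.2722, 0.0749]
ee_rot: [0.0, 0.703, 0.711, 0.0]
ft_force: [0.2, 0.1, 0.1]
grip_width: 0.0113
gripper_force: 58.5
```

```bash
cat > look.py <<'E'
import sys
from h import *
def look(name,pts,n=60):
    s=monitor.observe(); t=cam('top');sd=cam('side')
    q=s['ee_rot'];C=R.from_quat([q[1],q[2],q[3],q[0]])
    P=lambda x,y,z:s['tool_pos']+C.apply(np.array([-(x+81.5),y,-(z-49.4)])/1000)
    o=[]
    for c in(t,sd):
        u,v=proj(c,P(0,0,8)); x,y=int(u)-n//2,int(v)-n//2
        im=cv2.resize(c['frame'][y:y+n,x:x+n,::-1],(400,400),interpolation=cv2.INTER_CUBIC); k=400/n
        for pt in pts:
            a,b=proj(c,P(*pt)); cv2.circle(im,(int((a-x+.5)*k),int((b-y+.5)*k)),2,(0,0,255),-1)
        o.append(im)
    cv2.imwrite(f'pics/{name}.png',np.hstack(o))
E
python3 - <<'E'
from look import *
need([.5315,.274,.056],-89.1)
look('l1',[(15,0,.5),(6,13,11),(6,-13,11)])
E
```

```text
t 7.6 p [0.5331 0.2722 0.0749] q [4.000e-04 7.028e-01 7.114e-01 5.000e-04] F [0.16 0.07 0.06] w 0.0113 gf 58.50933909416199
shift tool [ 0.0018 -0.0016  0.0189] n 0.019 rotvec [ 0.0012 -0.0002 -0.0036]
```

View pics/l1.png

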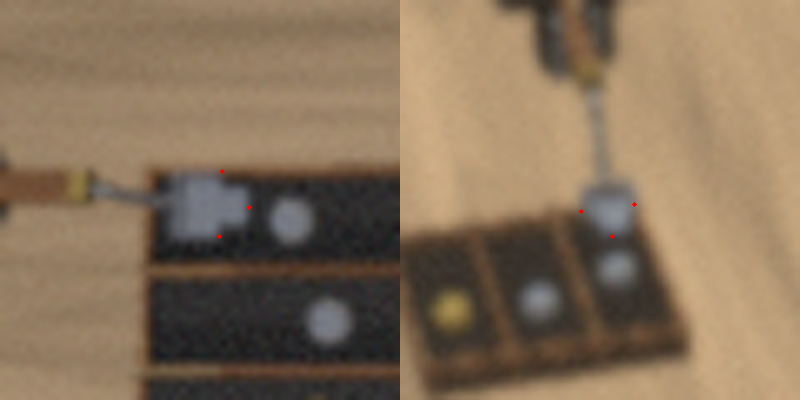

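The scoop tongue sits at top-crop (249,207), behind the bead at (291,219), and is clear of it. It is about 1.5 mm too far in +x. Lower it to the floor with that correction.

Emit:
drive_tool --motion '[[[1, 0.002, -0.002, 0.008, 0, 0, -0.003], [1, 0, 0, 0.008, 0, 0, 0], [1, 0, 0, 0.003, 0, 0, 0], [1, 0, 0, 0, 0, 0, 0], [1, 0, 0, 0, 0, 0, 0]]]'

```text
clock: 8.2
tool_pos: [0.5302, 0.2747, 0.0555]
ee_rot: [0.0, 0.701, 0.713, 0.0]
ft_force: [0.4, -0.1, -0.7]
grip_width: 0.0106
gripper_force: 58.5
```

```bash
python3 -c "
from h import *
need([.5312,.274,.054],-89.1)"
```

```text
t 8.2 p [0.5302 0.2747 0.0555] q [1.000e-04 7.013e-01 7.128e-01 0.000e+00] F [ 0.37 -0.07 -0.71] w 0.0106 gf 58.509682416915894
shift tool [-0.0007  0.001   0.0015] n 0.002 rotvec [0.0002 0.0001 0.0006]
```

Emit:
drive_tool --motion '[[[1, 0, 0.001, 0.0015, 0, 0, 0], [1, 0, 0, 0, 0, 0, 0], [1, 0, 0, 0, 0, 0, 0]]]'

```text
clock: 8.5
tool_pos: [0.5313, 0.2748, 0.0542]
ee_rot: [0.0, 0.701, 0.713, 0.0]
ft_force: [0.2, 0.2, -0.3]
grip_width: 0.0107
gripper_force: 58.5
```

Emit:
drive_tool --motion '[[[1, 0, 0, 0.001, 0, 0, 0], [1, 0, 0, 0, 0, 0, 0], [1, 0, 0, 0, 0, 0, 0]]]'

```text
clock: 8.8
tool_pos: [0.5313, 0.2749, 0.0532]
ee_rot: [0.0, 0.701, 0.713, 0.0]
ft_force: [0.5, 1.1, 0.5]
grip_width: 0.0108
gripper_force: 58.7
```

Emit:
drive_tool --motion '[[[1, 0, 0, 0.0007, 0, 0, 0], [1, 0, 0, 0, 0, 0, 0], [1, 0, 0, 0, 0, 0, 0]]]'

```text
clock: 9.1
tool_pos: [0.5314, 0.2751, 0.0526]
ee_rot: [0.0, 0.701, 0.713, 0.001]
ft_force: [-0.5, 2.3, 3.4]
grip_width: 0.0109
gripper_force: 59.0
```

Emit:
drive_tool --motion '[[[1, -0.005, 0, 0, 0, 0, 0], [1, -0.008, 0, 0, 0, 0, 0], [1, -0.008, 0, 0, 0, 0, 0], [1, -0.008, 0, 0, 0, 0, 0], [1, -0.008, 0, 0, 0, 0, 0], [1, -0.008, 0, 0, 0, 0, 0], [1, -0.005, 0, 0, 0, 0, 0], [1, 0, 0, 0, 0, 0, 0], [1, 0, 0, 0, 0, 0, 0]]]'

```text
clock: 10.0
tool_pos: [0.5319, 0.2238, 0.0522]
ee_rot: [0.0, 0.702, 0.713, -0.0]
ft_force: [0.1, -2.4, 1.6]
grip_width: 0.0109
gripper_force: 58.9
```

Emit:
drive_tool --motion '[[[1, -0.005, 0, 0, 0, 0, 0], [1, -0.005, 0, 0, 0, 0, 0], [1, -0.004, 0, 0, 0, 0, 0], [1, -0.004, 0, 0, 0, 0, 0], [1, 0, 0, 0, 0, 0, 0]]]'

```text
clock: 10.5
tool_pos: [0.5324, 0.2059, 0.0525]
ee_rot: [0.0, 0.702, 0.713, 0.0]
ft_force: [0.7, -0.2, 2.3]
grip_width: 0.0106
gripper_force: 58.9
```

```bash
cat >> look.py <<'E'
def inscoop():
    s=monitor.observe(); q=s['ee_rot'];C=R.from_quat([q[1],q[2],q[3],q[0]])
    f=lambda p: C.inv().apply(np.array(p)-s['tool_pos'])*1000
    return lambda p:np.round(f(p)*[-1,1,-1]+[-81.5,0,49.4],1)
E
python3 - <<'E'
from look import *
need([.5312,.1985,.054],-89.1)
look('l2',[(15,0,.5),(6,13,11),(6,-13,11)])
E
```

```text
t 10.5 p [0.5324 0.2059 0.0525] q [3.000e-04 7.016e-01 7.126e-01 1.000e-04] F [ 0.69 -0.22  2.3 ] w 0.0106 gf 58.904955983161926
shift tool [-0.0074 -0.0013 -0.0015] n 0.008 rotvec [ 0.0005  0.0003 -0.0001]
```

View pics/l2.png

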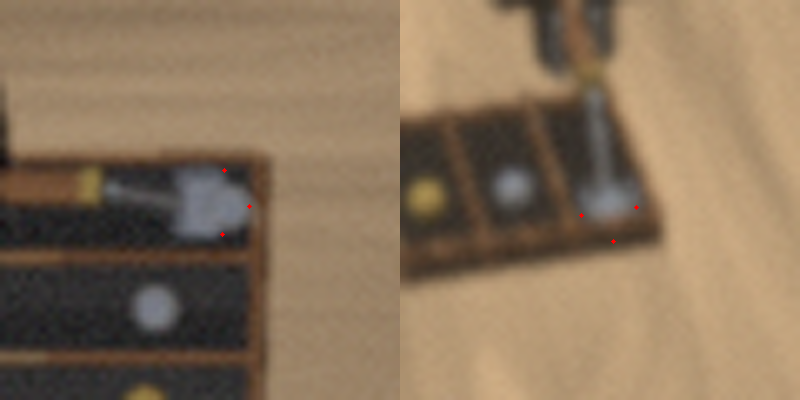

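The scoop is under the bead at the bar: the bead is at about (228,205) in the crop and the bar at col 258. Creep the last millimetres.

Emit:
drive_tool --motion '[[[1, -0.003, 0, 0, 0, 0, 0], [1, -0.003, 0, 0, 0, 0, 0], [1, -0.002, 0, 0, 0, 0, 0], [1, 0, 0, 0, 0, 0, 0], [1, 0, 0, 0, 0, 0, 0]]]'

```text
clock: 11.1
tool_pos: [0.5325, 0.1983, 0.0524]
ee_rot: [0.0, 0.701, 0.713, 0.0]
ft_force: [0.1, -0.3, 3.3]
grip_width: 0.011
gripper_force: 59.0
```

Emit:
drive_tool --motion '[[[1, -0.001, 0, 0, 0, 0, 0], [1, -0.001, 0, 0, 0, 0, 0], [1, 0, 0, 0, 0, 0, 0], [1, 0, 0, 0, 0, 0, 0]]]'

```text
clock: 11.5
tool_pos: [0.5325, 0.197, 0.0525]
ee_rot: [0.0, 0.701, 0.713, 0.0]
ft_force: [0.6, 2.1, 4.6]
grip_width: 0.0111
gripper_force: 59.2
```

Emit:
drive_tool --motion '[[[1, 0.001, 0, 0, 0, 0, 0], [1, 0.001, 0, 0, 0, 0, 0], [1, 0.001, 0, -0.001, 0, 0, 0], [1, 0.001, 0, -0.003, 0, 0, 0], [1, 0, 0, -0.007, 0, 0, 0], [1, 0, 0, -0.012, 0, 0, 0], [1, 0, 0, -0.015, 0, 0, 0], [1, 0, 0, -0.015, 0, 0, 0], [1, 0, 0, -0.012, 0, 0, 0], [1, 0, 0, -0.006, 0, 0, 0], [1, 0, 0, 0, 0, 0, 0]]]'

```text
clock: 12.6
tool_pos: [0.5328, 0.201, 0.1245]
ee_rot: [0.0, 0.701, 0.713, 0.001]
ft_force: [0.7, 0.4, -1.4]
grip_width: 0.011
gripper_force: 58.5
```

Run:
```python
from look import *
need([.53,.2,.125],-89.1)
look('l3',[(0,0,11.4)])
```

```text
t 12.6 p [0.5328 0.201  0.1245] q [4.000e-04 7.012e-01 7.130e-01 1.000e-03] F [ 0.65  0.41 -1.42] w 0.011 gf 58.542707562446594
shift tool [-0.001  -0.0028 -0.0005] n 0.003 rotvec [ 0.002  -0.0009  0.0009]
```

View pics/l3.png

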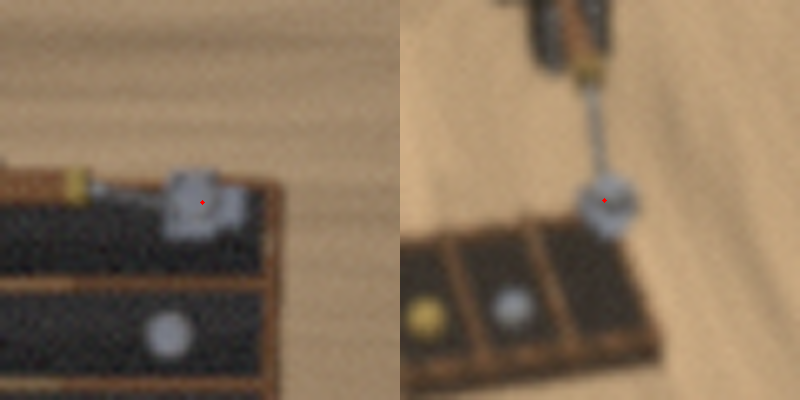

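Lane 1 is now empty and the bead sits in the pocket, at the marker (202,202). Carry it gently to the basket.

Emit:
drive_tool --motion '[[[1, -0.01, 0.002, 0, 0, 0, 0], [1, -0.02, 0.004, 0, 0, 0, 0], [1, -0.03, 0.004, 0, 0, 0, 0], [1, -0.03, 0.004, 0, 0, 0, 0], [1, -0.03, 0.004, 0, 0, 0, 0], [1, -0.03, 0.004, 0, 0, 0, 0], [1, -0.03, 0.004, 0, 0, 0, 0], [1, -0.03, 0.004, 0, 0, 0, 0], [1, -0.03, 0.004, 0, 0, 0, 0], [1, -0.02, 0.004, 0, 0, 0, 0], [1, -0.01, 0.002, 0, 0, 0, 0], [1, 0, 0, 0, 0, 0, 0]]]'

```text
clock: 13.9
tool_pos: [0.5766, -0.0705, 0.123]
ee_rot: [0.0, 0.702, 0.712, -0.0]
ft_force: [-0.1, 0.4, -0.0]
grip_width: 0.0112
gripper_force: 58.6
```

Emit:
drive_tool --motion '[[[1, -0.005, 0, 0, 0, 0, 0.04], [1, -0.01, 0, 0, 0, 0, 0.06], [1, -0.01, 0, 0, 0, 0, 0.06], [1, -0.01, 0, 0, 0, 0, 0.06], [1, -0.01, 0, 0, 0, 0, 0.06], [1, -0.005, 0, 0, 0, 0, 0.03], [1, 0, 0, 0, 0, 0, 0], [1, 0, 0, 0, 0, 0, 0]]]'

```text
clock: 14.7
tool_pos: [0.5711, -0.1178, 0.1234]
ee_rot: [-0.0, 0.803, 0.596, 0.0]
ft_force: [0.8, 0.6, -0.5]
grip_width: 0.0112
gripper_force: 58.6
```

Run:
```python
from look import *
need([.582,-.134,.125],-107)
```

```text
t 14.7 p [ 0.5711 -0.1178  0.1234] q [-0.000e+00  8.028e-01  5.963e-01  3.000e-04] F [ 0.81  0.56 -0.45] w 0.0112 gf 58.58074128627777
shift tool [-0.0123  0.0151 -0.0016] n 0.02 rotvec [ 0.0003 -0.0005  0.0036]
```

Emit:
drive_tool --motion '[[[1, -0.005, 0.005, 0.005, 0, 0, 0.003], [1, -0.006, 0.005, 0.01, 0, 0, 0], [1, -0.004, 0.005, 0.01, 0, 0, 0], [1, 0, 0, 0.004, 0, 0, 0], [1, 0, 0, 0, 0, 0, 0], [1, 0, 0, 0, 0, 0, 0], [1, 0, 0, 0, 0, 0, 0]]]'

```text
clock: 15.4
tool_pos: [0.5811, -0.1365, 0.0946]
ee_rot: [0.0, 0.804, 0.595, 0.0]
ft_force: [0.2, -0.2, -0.2]
grip_width: 0.0113
gripper_force: 58.6
```

Run:
```python
from look import *
need([.5811,-.1367,.0945],-107)
look('l4',[(0,0,11.4),(15,0,.5)],80)
```

```text
t 15.4 p [ 0.5811 -0.1365  0.0946] q [1.000e-04 8.037e-01 5.950e-01 3.000e-04] F [ 0.21 -0.22 -0.17] w 0.0113 gf 58.59447419643402
shift tool [-0.0002  0.      0.0001] n 0.0 rotvec [ 0.0005 -0.0004  0.0004]
```

View pics/l4.png

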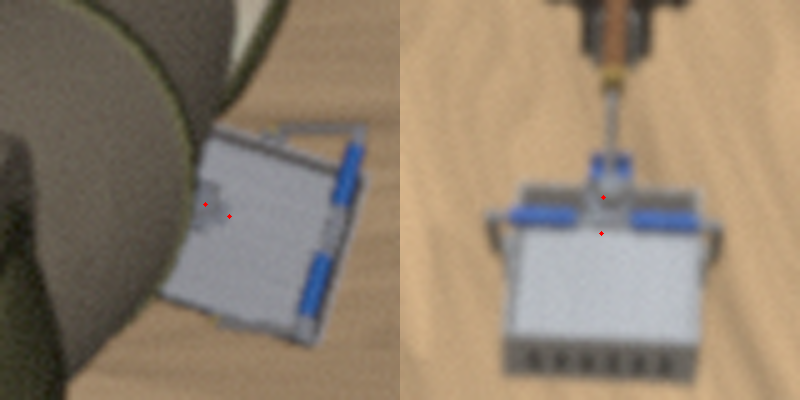

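The scoop is over the front half of the basket: pocket at (205,205) in top, nose inside the rim. Tip it about the pocket.

Emit:
drive_tool --motion '[[[1, -0.007, 0, -0.01, 0, 0.13, 0], [1, -0.007, 0, -0.01, 0, 0.13, 0], [1, -0.007, 0, -0.01, 0, 0.13, 0], [1, -0.007, 0, -0.01, 0, 0.13, 0], [1, -0.007, 0, -0.01, 0, 0.13, 0], [1, -0.007, 0, -0.01, 0, 0.13, 0], [1, 0, 0, 0, 0, 0, 0], [1, 0, 0, 0, 0, 0, 0], [1, 0, 0, 0, 0, 0, 0]]]'

```text
clock: 16.4
tool_pos: [0.565, -0.1879, 0.1353]
ee_rot: [-0.219, 0.748, 0.554, 0.294]
ft_force: [0.2, 0.1, -1.3]
grip_width: 0.0112
gripper_force: 58.7
```

Run:
```python
from look import *
from m import comps
s=monitor.observe(); need([.5638,-.1928,.1376],-107,45)
q=s['ee_rot'];C=R.from_quat([q[1],q[2],q[3],q[0]]); print('origin',s['tool_pos']+C.apply([-.0815,0,.0494]))
```

```text
t 16.5 p [ 0.5653 -0.1872  0.1356] q [-0.219   0.7473  0.5546  0.2935] F [ 0.96 -0.01 -1.11] w 0.011 gf 58.66532027721405
shift tool [-0.0029  0.0002 -0.0054] n 0.006 rotvec [-0.0036  0.0356  0.0013]
origin [ 0.55765358 -0.21201547  0.04395239]
```

Emit:
drive_tool --motion '[[[1, -0.004, 0, -0.007, 0, 0.1, 0], [1, 0, 0, 0, 0, 0, 0], [1, 0, 0, 0, 0, 0, 0], [1, 0, 0, 0, 0, 0, 0]]]'

```text
clock: 16.9
tool_pos: [0.5629, -0.1952, 0.1378]
ee_rot: [-0.246, 0.732, 0.542, 0.33]
ft_force: [-0.1, -0.1, -1.1]
grip_width: 0.0108
gripper_force: 58.7
```

Emit:
drive_tool --motion '[[[1, 0.006, 0, 0, 0, -0.13, 0], [1, 0.006, 0, 0.005, 0, -0.13, 0], [1, 0.006, 0, 0.008, 0, -0.13, 0], [1, 0.006, 0, 0.008, 0, -0.13, 0], [1, 0.006, 0, 0.006, 0, -0.13, 0], [1, 0.006, 0, 0, 0, -0.13, 0], [1, 0.006, 0, 0, 0, -0.1, 0], [1, 0, 0, 0, 0, 0, 0], [1, 0, 0, 0, 0, 0, 0]]]'

```text
clock: 17.8
tool_pos: [0.5774, -0.1461, 0.1323]
ee_rot: [0.005, 0.802, 0.597, -0.008]
ft_force: [-0.1, -0.6, -0.4]
grip_width: 0.0111
gripper_force: 58.6
```

Run:
```python
from look import *
need([.582,-.134,.125],-107)
A0=np.load('A.npy');t=cam('top'); s=cam('side'); B0=np.load('B.npy')
# bead search: local differences in basket vs initial image
for nm,c,I in(('top',t,A0),('side',s,B0)):
    d=np.abs(c['frame'].astype(float)-I).sum(2); d=cv2.GaussianBlur(d,(0,0),1)
    P=[proj(c,np.array([.550,-.2385,.0175])+np.array([x*-.292+y*.956,x*-.956-y*.292,0])) for x,y in((-.045,-.04),(-.045,.04),(.045,.04),(.045,-.04))]
    m=cv2.fillPoly(np.zeros(d.shape,np.uint8),[np.int32(np.round(P))],1); d2=(d*m)[int(min(p[1] for p in P)):int(max(p[1] for p in P))+1,int(min(p[0] for p in P)):int(max(p[0] for p in P))+1]
    print(nm,int(min(p[0] for p in P)),int(min(p[1] for p in P))); print(d2[::2,::2].astype(int))
```

```text
t 17.8 p [ 0.5774 -0.1461  0.1323] q [ 0.0045  0.8021  0.5972 -0.0083] F [-0.13 -0.65 -0.36] w 0.0111 gf 58.64850103855133
shift tool [0.013  0.0009 0.0071] n 0.015 rotvec [-0.0026  0.0187  0.0059]
top 304 177
[[  0   0   0   0   0   0   0   0   0   0   0   0   0   0   0   0   0   0
    0   0   0]
 [  0   0   0   0   0 175 228   0   0   0   0   0   0   0   0   0   0   0
    0   0   0]
 [  0   0   0   0 154 163 211 269 243 212 190   0   0   0   0   0   0   0
    0   0   0]
 [  0   0   0   0 156 159 180 242 272 243 208  74   8   5   0   0   0   0
    0   0   0]
 [  0   0   0   0 158 160 167 207 269 261 203  64  10   6   4   5   5   0
    0   0   0]
 [  0   0   0 155 158 162 165 185 248 275 207  83  14   6   6   5   6   5
    5   6   0]
 [  0   0   0 155 162 166 166 174 220 271 184  68  21   6   5   5   6   6
    6   5   5]
 [  0   0   0 156 161 164 168 177 200 251 168  80  47  11   5   5   5   6
    7   5   7]
 [  0   0 150 155 162 165 170 175 189 230 144  77  44  11   5   5   4   5
    6   5   0]
 [  0   0 151 154 157 166 173 177 187 212 108  40  23   7   5   7   9   9
    6   4   0]

[... 960 characters left out ...]
 0  0 22 21 19 21 20 21 23 23 23 21 20 18 18 18 18]
 [ 0  0 25 24 25 27 24 24 24 24 25 24 24 25 24 23 23]
 [ 0  0 25 26 25 26 26 24 24 25 24 25 25 23 24 24 22]
 [ 0 22 24 23 24 26 25 25 25 25 24 24 26 23 25 25 25]
 [ 0 23 25 25 25 24 26 25 25 23 24 23 25 25 24 23 24]
 [ 0 25 25 24 23 22 26 25 25 24 25 25 27 25 26 24 23]
 [ 0 26 24 26 25 24 27 26 24 24 26 27 25 24 26 24 24]
 [ 0 25 25 26 25 25 26 24 23 21 22 26 25 23 25 25 23]
 [ 0 24 24 25 23 25 23 20 16 22 19 21 24 23 25 25 24]
 [ 0 23 24 25 25 26 22 18 37 57 59 33 20 22 24 25 23]
 [ 0 19 20 22 22 22 20 19 42 54 61 42 19 22 26 26 25]
 [ 0 13 15 14 14 15 17 15 13 15 19 16 15 16 20 20 19]
 [ 0  0  0  0  0 13 15 12 11 11 13 14 13 12 15 13 13]]
```

Bead 1 is in the basket, at about px (336,200) in the top view. On to lane 2.

Emit:
drive_tool --motion '[[[1, 0.01, 0, 0, 0, 0.01, -0.1], [1, 0.01, 0, 0, 0, 0.01, -0.1], [1, 0.01, 0, 0, 0, 0, -0.1], [1, 0.035, -0.008, 0, 0, 0, 0], [1, 0.04, -0.009, 0, 0, 0, 0], [1, 0.04, -0.009, 0, 0, 0, 0], [1, 0.04, -0.009, 0, 0, 0, 0], [1, 0.04, -0.009, 0, 0, 0, 0], [1, 0.04, -0.009, 0, 0, 0, 0], [1, 0.04, -0.009, 0, 0, 0, 0], [1, 0.04, -0.009, 0, 0, 0, 0], [1, 0.02, -0.005, 0, 0, 0, 0]]]'

```text
clock: 19.1
tool_pos: [0.5051, 0.2162, 0.1326]
ee_rot: [-0.003, 0.706, 0.708, -0.001]
ft_force: [-0.3, 0.4, -0.2]
grip_width: 0.0109
gripper_force: 58.6
```

Emit:
drive_tool --motion '[[[1, 0, 0, 0, 0, 0, 0], [1, 0, 0, 0, 0, 0, 0]]]'

```text
clock: 19.3
tool_pos: [0.5059, 0.2127, 0.1326]
ee_rot: [-0.003, 0.707, 0.707, -0.001]
ft_force: [-0.7, -1.3, -0.1]
grip_width: 0.011
gripper_force: 58.6
```

Run:
```python
from look import *
need([.4905,.2575,.075],-89.1)
```

```text
t 19.3 p [0.5059 0.2127 0.1326] q [-0.0025  0.7068  0.7074 -0.0012] F [-0.74 -1.3  -0.15] w 0.011 gf 58.63378465175629
shift tool [ 0.0447 -0.0151  0.0578] n 0.075 rotvec [-0.0053 -0.0019 -0.0149]
```

Emit:
drive_tool --motion '[[[1, 0.022, -0.0075, 0, -0.005, -0.002, -0.015], [1, 0.0225, -0.0075, 0.01, 0, 0, 0], [1, 0, 0, 0.024, 0, 0, 0], [1, 0, 0, 0.024, 0, 0, 0], [1, 0, 0, 0, 0, 0, 0], [1, 0, 0, 0, 0, 0, 0]]]'

```text
clock: 19.9
tool_pos: [0.4907, 0.2566, 0.0747]
ee_rot: [0.0, 0.702, 0.712, -0.001]
ft_force: [0.3, -0.4, 0.9]
grip_width: 0.0109
gripper_force: 58.6
```

Run:
```python
from look import *
need([.4905,.2575,.053],-89.1)
```

```text
t 19.9 p [0.4907 0.2566 0.0747] q [ 0.000e+00  7.019e-01  7.123e-01 -7.000e-04] F [ 0.33 -0.36  0.88] w 0.0109 gf 58.62866699695587
shift tool [ 0.0009 -0.0001  0.0217] n 0.022 rotvec [-0.001   0.0011 -0.001 ]
```

Emit:
drive_tool --motion '[[[1, 0.001, 0, 0.008, 0, 0, 0], [1, 0, 0, 0.008, 0, 0, 0], [1, 0, 0, 0.0045, 0, 0, 0], [1, 0, 0, 0.001, 0, 0, 0], [1, 0, 0, 0, 0, 0, 0], [1, 0, 0, 0, 0, 0, 0]]]'

```text
clock: 20.5
tool_pos: [0.4899, 0.2598, 0.0532]
ee_rot: [0.0, 0.701, 0.714, -0.0]
ft_force: [-0.3, 0.2, -0.2]
grip_width: 0.0108
gripper_force: 58.8
```

Emit:
drive_tool --motion '[[[1, 0, 0.0006, 0.0008, 0, 0, 0], [1, 0, 0, 0, 0, 0, 0], [1, 0, 0, 0, 0, 0, 0]]]'

```text
clock: 20.8
tool_pos: [0.4903, 0.2601, 0.0525]
ee_rot: [-0.0, 0.701, 0.714, -0.0]
ft_force: [-0.8, 1.3, 3.7]
grip_width: 0.0109
gripper_force: 59.2
```

Emit:
drive_tool --motion '[[[1, -0.005, 0, 0, 0, 0, 0], [1, -0.008, 0, 0, 0, 0, 0], [1, -0.008, 0, 0, 0, 0, 0], [1, -0.008, 0, 0, 0, 0, 0], [1, -0.005, 0, 0, 0, 0, 0], [1, 0, 0, 0, 0, 0, 0], [1, 0, 0, 0, 0, 0, 0]]]'

```text
clock: 21.5
tool_pos: [0.4909, 0.2247, 0.0521]
ee_rot: [0.0, 0.701, 0.713, -0.001]
ft_force: [0.6, -1.8, 2.7]
grip_width: 0.0111
gripper_force: 59.1
```

Emit:
drive_tool --motion '[[[1, -0.005, 0, 0, 0, 0, 0], [1, -0.005, 0, 0, 0, 0, 0], [1, -0.005, 0, 0, 0, 0, 0], [1, -0.004, 0, 0, 0, 0, 0], [1, 0, 0, 0, 0, 0, 0], [1, 0, 0, 0, 0, 0, 0]]]'

```text
clock: 22.1
tool_pos: [0.4915, 0.2069, 0.0522]
ee_rot: [0.0, 0.701, 0.714, -0.0]
ft_force: [0.4, 0.1, 2.5]
grip_width: 0.0113
gripper_force: 59.2
```

Emit:
drive_tool --motion '[[[1, -0.003, 0, 0, 0, 0, 0], [1, -0.003, 0, 0, 0, 0, 0], [1, -0.002, 0, 0, 0, 0, 0], [1, 0, 0, 0, 0, 0, 0], [1, 0, 0, 0, 0, 0, 0]]]'

```text
clock: 22.6
tool_pos: [0.4916, 0.1991, 0.0523]
ee_rot: [-0.0, 0.7, 0.714, -0.0]
ft_force: [-1.3, 1.4, 4.2]
grip_width: 0.0107
gripper_force: 59.4
```

Emit:
drive_tool --motion '[[[1, -0.0015, 0, 0, 0, 0, 0], [1, -0.001, 0, 0, 0, 0, 0], [1, 0, 0, 0, 0, 0, 0], [1, 0, 0, 0, 0, 0, 0]]]'

```text
clock: 23.0
tool_pos: [0.4916, 0.1966, 0.0523]
ee_rot: [-0.0, 0.7, 0.714, -0.0]
ft_force: [0.0, 2.9, 5.3]
grip_width: 0.0112
gripper_force: 59.5
```

Emit:
drive_tool --motion '[[[1, 0.001, 0, 0, 0, 0, 0], [1, 0.001, 0, 0, 0, 0, 0], [1, 0.001, 0, -0.001, 0, 0, 0], [1, 0.001, 0, -0.003, 0, 0, 0], [1, 0, 0, -0.007, 0, 0, 0], [1, 0, 0, -0.012, 0, 0, 0], [1, 0, 0, -0.015, 0, 0, 0], [1, 0, 0, -0.015, 0, 0, 0], [1, 0, 0, -0.012, 0, 0, 0], [1, 0, 0, -0.006, 0, 0, 0], [1, 0, 0, 0, 0, 0, 0]]]'

```text
clock: 24.1
tool_pos: [0.4919, 0.2006, 0.1243]
ee_rot: [0.0, 0.701, 0.714, 0.001]
ft_force: [-0.7, 0.1, -1.9]
grip_width: 0.0109
gripper_force: 58.6
```

Run:
```python
from look import *
need([.582,-.134,.125],-107)
for i in range(2):
    c=cam('side')
    o=[]
    for x in (.533,.492,.451):
        row=[]
        for y in np.arange(.21,.10,-.01):
            u,v=proj(c,[x,y,.012]); row.append(int(c['frame'][int(round(v)),int(round(u))].mean()))
        o.append(row)
for r in o: print(r)
s=monitor.observe();q=s['ee_rot'];C=R.from_quat([q[1],q[2],q[3],q[0]])
P=lambda x,y,z:s['tool_pos']+C.apply(np.array([-(x+81.5),y,-(z-49.4)])/1000)
u,v=np.round(proj(c,P(0,0,11.4))).astype(int); g=c['frame'].mean(2).astype(int); print(u,v); print(g[v-8:v+9,u-8:u+9])
```

```text
t 24.1 p [0.4919 0.2006 0.1243] q [2.000e-04 7.005e-01 7.136e-01 6.000e-04] F [-0.69  0.15 -1.92] w 0.0109 gf 58.62702190876007
shift tool [-0.3362  0.0839 -0.0008] n 0.347 rotvec [ 0.0011 -0.0008  0.3152]
[56, 49, 52, 49, 49, 52, 48, 51, 55, 79, 79]
[56, 49, 50, 51, 51, 49, 51, 47, 52, 63, 77]
[60, 53, 50, 52, 62, 108, 112, 92, 54, 63, 80]
223 152
[[157 151 152 149 152 145 137 128 133 146 156 160 161 160 158 159 158]
 [154 153 153 150 151 150 142 129 131 148 155 159 161 161 159 159 161]
 [156 152 155 152 152 150 142 133 133 145 156 158 159 160 160 160 161]
 [154 155 154 154 151 150 143 133 135 146 154 157 158 161 158 159 161]
 [150 150 152 150 149 145 141 136 137 147 149 151 155 158 157 158 158]
 [153 151 152 148 145 136 134 137 141 143 142 141 144 151 157 157 156]
 [151 148 148 146 133 122 120 129 135 134 129 126 129 140 150 151 148]
 [154 151 146 141 126 112 109 112 121 119 113 104 109 125 135 134 129]
 [149 150 143 130 116 109 113 109 103 100  97  98 102 103 108 102  96]
 [138 132 125 115 102 109 119 119 110 104 104 108 104  92  84  74  68]
 [111 104  97  89  80  99 116 122 124 124 126 122 102  83  66  61  56]
 [ 81  73  72  69  63  78  94 113 130 131 129 122  97  69  53  54  50]
 [ 60  57  57  55  56  64  76  91 112 122 123 113  89  64  52  52  47]
 [ 59  52  55  47  49  51  60  71  86  92  95  94  81  62  52  51  48]
 [ 58  54  50  47  51  50  56  59  63  68  74  77  73  63  53  47  46]
 [ 63  52  52  50  49  50  47  54  48  52  58  70  72  59  52  52  51]
 [ 62  53  50  51  52  48  54  52  52  54  52  63  71  68  54  51  49]]
```

Lane 2 is empty and the brass bead is still there. Carry bead 2 to the basket.

Emit:
drive_tool --motion '[[[1, -0.01, 0.003, 0, 0, 0, 0], [1, -0.02, 0.006, 0, 0, 0, 0], [1, -0.03, 0.008, 0, 0, 0, 0], [1, -0.03, 0.008, 0, 0, 0, 0], [1, -0.03, 0.008, 0, 0, 0, 0], [1, -0.03, 0.008, 0, 0, 0, 0], [1, -0.03, 0.008, 0, 0, 0, 0], [1, -0.03, 0.008, 0, 0, 0, 0], [1, -0.03, 0.008, 0, 0, 0, 0], [1, -0.02, 0.006, 0, 0, 0, 0], [1, -0.01, 0.003, 0, 0, 0, 0], [1, 0, 0, 0, 0, 0, 0]]]'

```text
clock: 25.4
tool_pos: [0.5703, -0.0701, 0.1228]
ee_rot: [-0.0, 0.702, 0.713, -0.001]
ft_force: [-0.6, 1.0, -1.0]
grip_width: 0.0112
gripper_force: 58.6
```

Emit:
drive_tool --motion '[[[1, -0.005, 0.002, 0, 0, 0, 0.04], [1, -0.01, 0.003, 0, 0, 0, 0.06], [1, -0.01, 0.004, 0, 0, 0, 0.06], [1, -0.01, 0.004, 0, 0, 0, 0.06], [1, -0.01, 0.004, 0, 0, 0, 0.06], [1, -0.005, 0.002, 0, 0, 0, 0.03], [1, 0, 0, 0, 0, 0, 0], [1, 0, 0, 0, 0, 0, 0]]]'

```text
clock: 26.2
tool_pos: [0.5835, -0.1198, 0.1232]
ee_rot: [-0.0, 0.802, 0.597, -0.0]
ft_force: [-0.3, 0.2, -0.8]
grip_width: 0.0111
gripper_force: 58.6
```

Run:
```python
from look import *
need([.5811,-.1367,.0945],-107)
```

```text
t 26.2 p [ 0.5835 -0.1198  0.1232] q [-2.000e-04  8.022e-01  5.970e-01 -3.000e-04] F [-0.31  0.16 -0.76] w 0.0111 gf 58.60523521900177
shift tool [-0.0169  0.0026  0.0287] n 0.033 rotvec [-0.0006  0.0002  0.0055]
```

Emit:
drive_tool --motion '[[[1, -0.005, 0.0005, 0.005, 0, 0, 0.005], [1, -0.006, 0.001, 0.01, 0, 0, 0], [1, -0.005, 0.001, 0.01, 0, 0, 0], [1, -0.001, 0, 0.004, 0, 0, 0], [1, 0, 0, 0, 0, 0, 0], [1, 0, 0, 0, 0, 0, 0]]]'

```text
clock: 26.8
tool_pos: [0.581, -0.1369, 0.0941]
ee_rot: [-0.0, 0.804, 0.595, -0.0]
ft_force: [0.6, 0.5, -0.6]
grip_width: 0.0108
gripper_force: 58.6
```

Emit:
drive_tool --motion '[[[1, -0.007, 0, -0.01, 0, 0.13, 0], [1, -0.007, 0, -0.01, 0, 0.13, 0], [1, -0.007, 0, -0.01, 0, 0.13, 0], [1, -0.007, 0, -0.01, 0, 0.13, 0], [1, -0.007, 0, -0.01, 0, 0.13, 0], [1, -0.007, 0, -0.01, 0, 0.13, 0], [1, -0.004, 0, -0.007, 0, 0.1, 0], [1, 0, 0, 0, 0, 0, 0], [1, 0, 0, 0, 0, 0, 0], [1, 0, 0, 0, 0, 0, 0], [1, 0, 0, 0, 0, 0, 0]]]'

```text
clock: 27.9
tool_pos: [0.5633, -0.194, 0.1378]
ee_rot: [-0.244, 0.733, 0.544, 0.327]
ft_force: [-0.1, 0.1, -0.7]
grip_width: 0.0111
gripper_force: 58.7
```

Emit:
drive_tool --motion '[[[1, 0.006, 0, 0, 0, -0.13, 0], [1, 0.006, 0, 0.005, 0, -0.13, 0], [1, 0.006, 0, 0.008, 0, -0.13, 0], [1, 0.006, 0, 0.008, 0, -0.13, 0], [1, 0.006, 0, 0.006, 0, -0.13, 0], [1, 0.006, 0, 0, 0, -0.13, 0], [1, 0.006, 0, 0, 0, -0.1, 0], [1, 0, 0, 0, 0, 0, 0], [1, 0, 0, 0, 0, 0, 0]]]'

```text
clock: 28.8
tool_pos: [0.5776, -0.1455, 0.1315]
ee_rot: [0.005, 0.802, 0.597, -0.01]
ft_force: [-0.1, -0.9, -1.5]
grip_width: 0.011
gripper_force: 58.7
```

Run:
```python
from look import *
need([.6613,.0684,.125],-92.8)
look('l5',[],80)
```

```text
t 28.8 p [ 0.5776 -0.1455  0.1315] q [ 0.005   0.8018  0.5975 -0.0104] F [-0.13 -0.94 -1.55] w 0.011 gf 58.65256190299988
shift tool [0.229  0.0191 0.0012] n 0.23 rotvec [-0.0072  0.022  -0.2411]
```

View pics/l5.png

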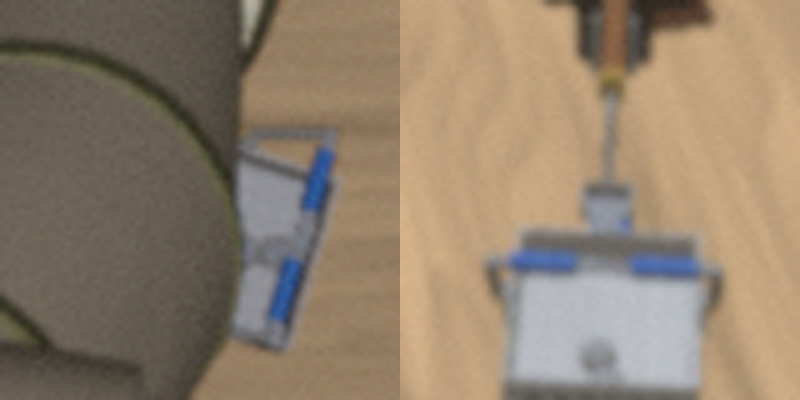

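The pocket is empty and at least one bead shows in the basket, at side (600,355). I'll check both once the arm is away. Returning the scoop to its rest.

Emit:
drive_tool --motion '[[[1, 0.01, 0, 0, -0.003, 0.01, -0.08], [1, 0.02, 0, 0, -0.003, 0.01, -0.08], [1, 0.03, 0.007, 0, 0, 0, -0.08], [1, 0.035, 0.007, 0, 0, 0, 0], [1, 0.035, 0.007, 0, 0, 0, 0], [1, 0.035, 0.007, 0, 0, 0, 0], [1, 0.025, 0.007, 0, 0, 0, 0], [1, 0.01, 0, 0, 0, 0, 0], [1, 0, 0, 0, 0, 0, 0], [1, 0, 0, 0, 0, 0, 0]]]'

```text
clock: 29.9
tool_pos: [0.6303, 0.0439, 0.1298]
ee_rot: [0.0, 0.728, 0.686, -0.002]
ft_force: [0.2, 0.6, -0.5]
grip_width: 0.0112
gripper_force: 58.6
```

Run:
```python
from look import *
need([.6616,.0684,.0555],-92.8)
c=cam('top'); A0=np.load('A.npy')
d=c['frame'].astype(float).mean(2)-A0.mean(2); d=cv2.GaussianBlur(d,(0,0),.8)
print(d[176:216:2,302:350:2].astype(int))
```

```text
t 29.9 p [0.6303 0.0439 0.1298] q [ 5.000e-04  7.278e-01  6.858e-01 -2.200e-03] F [ 0.2   0.62 -0.48] w 0.0112 gf 58.63003134727478
shift tool [0.0266 0.03   0.0741] n 0.084 rotvec [-0.0024  0.0039 -0.0106]
[[ 12  11  10  10  11  11  10  10  10  11  10  11  10  10  10  11  10   9
   10  10  10  10  10  10]
 [ 11  11  11  11  11  12  12  12  11   9  10  11  11  10   9  11  10   9
    9  11  11  10  10  11]
 [ 11  10  10  11  12  12  12  12  12  11  11  10  10  10   9  11  10  11
   12  11  11  10   8  11]
 [ 11  10  11  11  11  12  11  12  12  11  12  12  11  11  10  10  10  10
   11  10  11  11   9  11]
 [ 10  11  11  11  12  12  12  12  12  12  11  12  12  12  11  11  11  11
   10  10  10   9   9   9]
 [ 10  10  11  12  12  12  11  11  12  13  12  12  12  11  12  11  12  12
   12  12  11   9   9   8]
 [  8   9  11  11  11  11  11  12  12  12  12  12  12  11  11  12  12  12
   12  12  12  10   8   7]
 [ 10  10  11  11  12  12  12  12  12  12  11  11  10  12  12  13  12  11
   12  11  11  10   7   9]
 [ 10  10  11  12  12  12  12  12  12  13  11  12  12  11  12  12  12  12
   11  11  
[... 427 characters left out ...]
12  11  12  11  12  12  12  12  11  11  13  11   0 -15 -17 -17 -19
  -14   0  10   9  11  11]
 [ 11  13  11  12  11  11  11  11  11  12  12  12  11  10   2   2   8   3
    0   6   9   9  10  12]
 [ 11  12  12  12  12  11  11  12  12  12  11  12  11  12  11  12  12  11
   10   8   7   9  11  12]
 [ 10   9  11  13  12  11  11  11  12  12  12  12  12  11  11  13  12  11
   10   8   7  11  11  11]
 [ 10  11  10  10  10  11  11  11  12  13  12  12  11  12  12  12  12  11
    9   8   8  11  11  10]
 [ 10  10  10   9  10  10   9  10  10  12  11  12  12  12  12  11  12   9
    9   7  10  10  11  10]
 [ 10  10  11  11  11  10  11  11   9  10  11  11  11  10  11  11  11  10
   10  10  11  12  12  10]]
```

Two adjacent beads lie in the basket: a dark blob 12 px wide and 6 high at px (328–340, 200). Continuing with the rest.

Emit:
drive_tool --motion '[[[1, 0.013, 0.015, 0, -0.002, 0.004, -0.01], [1, 0.0135, 0.015, 0, 0, 0, 0], [1, 0, 0, 0, 0, 0, 0], [1, 0, 0, 0, 0, 0, 0], [1, 0, 0, 0, 0, 0, 0]]]'

```text
clock: 30.45
tool_pos: [0.6613, 0.0698, 0.1296]
ee_rot: [-0.0, 0.724, 0.69, -0.0]
ft_force: [-0.4, 0.4, -0.4]
grip_width: 0.0105
gripper_force: 58.6
```

Run:
```python
from look import *
need([.6616,.0684,.0555],-92.8)
```

```text
t 30.45 p [0.6613 0.0698 0.1296] q [-3.000e-04  7.241e-01  6.897e-01 -2.000e-04] F [-0.39  0.45 -0.41] w 0.0105 gf 58.640806674957275
shift tool [-0.0013  0.0004  0.0741] n 0.074 rotvec [-0.0007 -0.0001  0.0003]
```

Emit:
drive_tool --motion '[[[1, -0.0013, 0, 0.018, 0, 0, 0], [1, 0, 0, 0.018, 0, 0, 0], [1, 0, 0, 0.018, 0, 0, 0], [1, 0, 0, 0.012, 0, 0, 0], [1, 0, 0, 0.005, 0, 0, 0], [1, 0, 0, 0, 0, 0, 0], [1, 0, 0, 0, 0, 0, 0]]]'

```text
clock: 31.15
tool_pos: [0.6623, 0.0702, 0.0593]
ee_rot: [-0.0, 0.723, 0.69, 0.001]
ft_force: [0.5, -0.5, -0.0]
grip_width: 0.0107
gripper_force: 58.6
```

Run:
```python
from look import *
need([.6616,.0684,.0555],-92.8)
```

```text
t 31.15 p [0.6623 0.0702 0.0593] q [-1.000e-04  7.235e-01  6.904e-01  6.000e-04] F [ 0.52 -0.46 -0.04] w 0.0107 gf 58.64163637161255
shift tool [-0.0019 -0.0006  0.0037] n 0.004 rotvec [ 0.0008 -0.001   0.0021]
```

Emit:
drive_tool --motion '[[[1, -0.002, -0.0006, 0.0035, 0, 0, 0.002], [1, 0, 0, 0, 0, 0, 0], [1, 0, 0, 0, 0, 0, 0]]]'

```text
clock: 31.45
tool_pos: [0.6614, 0.0683, 0.0555]
ee_rot: [-0.0, 0.724, 0.69, 0.0]
ft_force: [0.8, -0.1, -0.0]
grip_width: 0.0113
gripper_force: 58.8
```

Emit:
drive_tool --motion '[[[1, 0, 0, 0.0007, 0, 0, 0], [1, 0, 0, 0, 0, 0, 0], [1, 0, 0, 0, 0, 0, 0]]]'

```text
clock: 31.75
tool_pos: [0.6615, 0.0684, 0.0554]
ee_rot: [-0.0, 0.724, 0.69, 0.001]
ft_force: [-2.4, 0.3, 7.1]
grip_width: 0.011
gripper_force: 59.8
```

Emit:
drive_tool --motion '[[[1, 0, 0, -0.0005, 0, 0, 0], [-1, 0, 0, 0, 0, 0, 0], [-1, 0, 0, 0, 0, 0, 0], [-1, 0, 0, 0, 0, 0, 0], [-1, 0, 0, 0, 0, 0, 0], [-1, 0, 0, 0, 0, 0, 0], [-1, 0, 0, 0, 0, 0, 0], [-1, 0, 0, 0, 0, 0, 0]]]'

```text
clock: 32.55
tool_pos: [0.6613, 0.0685, 0.055]
ee_rot: [-0.0, 0.724, 0.69, 0.0]
ft_force: [-0.2, -0.4, -0.0]
grip_width: 0.0851
gripper_force: 0.0
```

Emit:
drive_tool --motion '[[[-1, 0, 0, -0.02, 0, 0, 0], [-1, 0, 0, -0.04, 0, 0, 0], [-1, 0, 0, -0.04, 0, 0, 0], [-1, 0, 0, -0.03, 0, 0, 0], [1, -0.02, 0, 0, 0, 0, 0.08], [1, -0.03, 0, 0, 0, 0, 0.08], [1, -0.04, 0, 0, 0, 0, 0.08], [1, -0.04, 0, 0, 0, 0, 0], [1, -0.04, 0, 0, 0, 0, 0], [1, -0.04, 0, 0, 0, 0, 0], [1, -0.03, 0, 0, 0, 0, 0], [1, 0, 0, 0, 0, 0, 0]]]'

```text
clock: 33.75
tool_pos: [0.6036, -0.1701, 0.1851]
ee_rot: [0.001, 0.804, 0.595, -0.001]
ft_force: [-0.2, 0.3, -0.2]
grip_width: -0.0
gripper_force: 0.0
```

Run:
```python
from look import *
from m import comps
s=st(); print(s['qpos'])
c=np.array([.550,-.2385]);d=np.array([-.292,-.956])
for x,z in ((.065,.115),):
    p=c+x*d; need([p[0],p[1],z],-107)
# scoop check: compare with the initial images
t=cam('top');sd=cam('side');A0=np.load('A.npy');B0=np.load('B.npy')
for C,I,(x0,y0,x1,y1) in((t,A0,(185,135,255,175)),(sd,B0,(268,140,312,205))):
    D=np.abs(C['frame'][y0:y1,x0:x1].astype(float)-I[y0:y1,x0:x1]).mean(2); D=cv2.GaussianBlur(D,(0,0),1); print('diff mean/max',D.mean(),D.max(),np.unravel_index(D.argmax(),D.shape))
```

```text
t 33.85 p [ 0.6053 -0.1649  0.1848] q [-3.000e-04  8.019e-01  5.974e-01  5.000e-04] F [-0.16  0.65  0.3 ] w 0.0 gf 0.0
[ 0.05684381  0.56086435  0.1786177   1.89737871 -0.1497548   0.69598239
  0.03354548]
t 33.85 p [ 0.6053 -0.1649  0.1848] q [-3.000e-04  8.019e-01  5.974e-01  5.000e-04] F [-0.16  0.65  0.3 ] w 0.0 gf 0.0
shift tool [-0.1514 -0.0324  0.0697] n 0.17 rotvec [-0.     -0.0012  0.0064]
diff mean/max 4.232357427352699 11.390803308595245 (np.int64(16), np.int64(21))
diff mean/max 31.571977884931286 126.25145172029188 (np.int64(2), np.int64(9))
```

The scoop lies in the same place as at the start in the top view. With the fingers shut, I'll go behind the handle's crossbar.

Emit:
drive_tool --motion '[[[1, -0.03, -0.01, 0, 0, 0, 0.006], [1, -0.04, -0.011, 0, 0, 0, 0], [1, -0.04, -0.011, 0, 0, 0, 0], [1, -0.03, 0, 0, 0, 0, 0], [1, -0.012, 0, 0, 0, 0, 0], [1, 0, 0, 0, 0, 0, 0], [1, 0, 0, 0, 0, 0, 0]]]'

```text
clock: 34.65
tool_pos: [0.5321, -0.2985, 0.1844]
ee_rot: [-0.001, 0.803, 0.597, 0.001]
ft_force: [-0.1, 1.3, -0.6]
grip_width: 0.0003
gripper_force: 0.0
```

```bash
cat >> h.py <<'E'
def bk(x,z,y=0):
    c=np.array([.550,-.2385])+x*np.array([-.292,-.956])+y*np.array([.956,-.292]); need([c[0],c[1],z],-107)
E
python3 -c "
from h import *
bk(.066,.099)"
```

```text
t 34.65 p [ 0.5321 -0.2985  0.1844] q [-7.000e-04  8.026e-01  5.966e-01  8.000e-04] F [-0.08  1.35 -0.65] w 0.0003 gf 0.0
shift tool [-0.0035 -0.0004  0.0854] n 0.085 rotvec [-0.0001 -0.0022  0.0043]
```

Emit:
drive_tool --motion '[[[1, -0.0035, 0, 0.015, 0, -0.002, 0.004], [1, 0, 0, 0.02, 0, 0, 0], [1, 0, 0, 0.02, 0, 0, 0], [1, 0, 0, 0.02, 0, 0, 0], [1, 0, 0, 0.01, 0, 0, 0], [1, 0, 0, 0, 0, 0, 0]]]'

```text
clock: 35.25
tool_pos: [0.5302, -0.3019, 0.0983]
ee_rot: [-0.001, 0.804, 0.595, -0.001]
ft_force: [-0.7, -0.5, -0.3]
grip_width: -0.0001
gripper_force: 0.0
```

Emit:
drive_tool --motion '[[[1, 0.01, 0, 0, 0, 0, 0], [1, 0.01, 0, 0, 0, 0, 0], [1, 0.01, 0, 0, 0, 0, 0], [1, 0.01, 0, 0, 0, 0, 0], [1, 0.01, 0, 0, 0, 0, 0], [1, 0.01, 0, 0, 0, 0, 0]]]'

```text
clock: 35.85
tool_pos: [0.548, -0.2456, 0.0998]
ee_rot: [0.0, 0.804, 0.594, -0.0]
ft_force: [0.4, -0.8, -0.4]
grip_width: 0.0005
gripper_force: 0.4
```

```bash
python3 -c "
from h import *
bk(-.033,.099)"
```

```text
t 35.85 p [ 0.548  -0.2456  0.0998] q [ 4.000e-04  8.043e-01  5.942e-01 -3.000e-04] F [ 0.37 -0.84 -0.37] w 0.0005 gf 0.4203980974853039
shift tool [ 0.0404 -0.0002  0.0007] n 0.04 rotvec [ 0.0003  0.0009 -0.0015]
```

Emit:
drive_tool --motion '[[[1, 0.01, 0, 0, 0, 0, 0], [1, 0.01, 0, 0, 0, 0, 0], [1, 0.01, 0, 0, 0, 0, 0], [1, 0.01, 0, 0, 0, 0, 0], [1, 0, 0, 0, 0, 0, 0]]]'

```text
clock: 36.35
tool_pos: [0.56, -0.2064, 0.0994]
ee_rot: [-0.0, 0.804, 0.595, -0.0]
ft_force: [-0.7, -0.6, 1.3]
grip_width: 0.0001
gripper_force: 0.0
```

Run:
```python
from h import *
from m import comps
import m
bk(-.033,.099)
s=cam('side');t=cam('top')
for nm,c,r in(('side',s,(235,190,305,270)),('top',t,(280,160,352,225))):
  for a,ce,b in comps(c['frame'].astype(np.float32),*r,lambda r,g,b:(b-r>55),4): print(nm,round(a),ce.round(1))
for a in (2.1,1.6,1.2,1.0,.9,.8,.7,.6,.4,.2,0):
  o=[]
  for y in(-.029,.029):
    x,z=-.064*np.cos(a),.04+.064*np.sin(a); p=np.array([.550-.292*x+.956*y,-.2385-.956*x-.292*y,z]); o+=[proj(s,p).round(1)]
  print(a,o)
```

```text
t 36.45 p [ 0.5595 -0.208   0.0995] q [ 3.000e-04  8.042e-01  5.944e-01 -4.000e-04] F [0.73 0.44 1.02] w -0.0 gf 0.0
shift tool [ 0.0011 -0.0002  0.0005] n 0.001 rotvec [-0.      0.0009 -0.0011]
side 20 [261.3 214. ]
side 21 [284.1 215. ]
side 31 [272.7 224.4]
2.1 [array([258.3, 233. ]), array([282.5, 234. ])]
1.6 [array([259.1, 221.7]), array([283. , 222.7])]
1.2 [array([259.7, 216.3]), array([283.2, 217.2])]
1.0 [array([260., 215.]), array([283.2, 216. ])]
0.9 [array([260.1, 214.8]), array([283.2, 215.7])]
0.8 [array([260.3, 214.8]), array([283.2, 215.7])]
0.7 [array([260.4, 215. ]), array([283.2, 216. ])]
0.6 [array([260.4, 215.5]), array([283.2, 216.5])]
0.4 [array([260.6, 217.3]), array([283.1, 218.2])]
0.2 [array([260.7, 219.8]), array([283. , 220.8])]
0 [array([260.7, 223.1]), array([282.8, 224.1])]
```

The handle is now at about 0.85 rad. Lift over the bar, then press it down along its arc.

Emit:
drive_tool --motion '[[[1, -0.002, 0, -0.015, 0, 0, 0], [1, 0, 0, -0.018, 0, 0, 0], [1, 0.01, 0, 0, 0, 0, 0], [1, 0.01, 0, 0, 0, 0, 0], [1, 0, 0, 0.01, 0, 0, 0], [1, 0, 0, 0.012, 0, 0, 0], [1, 0.003, 0, 0.012, 0, 0, 0], [1, 0.003, 0, 0.012, 0, 0, 0], [1, 0.003, 0, 0.01, 0, 0, 0], [1, 0.002, 0, 0.008, 0, 0, 0], [1, 0, 0, 0, 0, 0, 0]]]'

```text
clock: 37.65
tool_pos: [0.5673, -0.1803, 0.067]
ee_rot: [-0.001, 0.804, 0.594, -0.001]
ft_force: [-0.3, -0.2, 0.1]
grip_width: -0.0001
gripper_force: 0.0
```

Run:
```python
from h import *
bk(-.065,.060)
```

```text
t 37.65 p [ 0.5673 -0.1803  0.067 ] q [-5.000e-04  8.043e-01  5.942e-01 -1.100e-03] F [-0.25 -0.21  0.1 ] w -0.0001 gf 0.0
shift tool [0.0043 0.0005 0.007 ] n 0.008 rotvec [-0.0022  0.0012 -0.0015]
```

Emit:
drive_tool --motion '[[[1, 0.003, 0, 0.003, 0, 0, 0], [1, 0, 0, 0.002, 0, 0, 0], [1, 0, 0, 0.001, 0, 0, 0], [1, 0, 0, 0, 0, 0, 0], [1, 0, 0, 0, 0, 0, 0]]]'

```text
clock: 38.15
tool_pos: [0.5687, -0.178, 0.0627]
ee_rot: [0.0, 0.804, 0.594, -0.0]
ft_force: [0.3, 0.6, -0.6]
grip_width: -0.0
gripper_force: 0.0
```

Emit:
drive_tool --motion '[[[1, 0, 0, 0.001, 0, 0, 0], [1, 0, 0, 0, 0, 0, 0], [1, 0, 0, 0, 0, 0, 0]]]'

```text
clock: 38.45
tool_pos: [0.5688, -0.1779, 0.0615]
ee_rot: [0.0, 0.804, 0.594, -0.0]
ft_force: [-0.7, -0.4, 0.3]
grip_width: 0.0001
gripper_force: 0.1
```

Emit:
drive_tool --motion '[[[1, 0, 0, 0.001, 0, 0, 0], [1, 0, 0, 0.0005, 0, 0, 0], [1, 0, 0, 0, 0, 0, 0], [1, 0, 0, 0, 0, 0, 0]]]'

```text
clock: 38.85
tool_pos: [0.5688, -0.1779, 0.06]
ee_rot: [0.0, 0.804, 0.594, -0.0]
ft_force: [-0.3, 0.8, 1.3]
grip_width: -0.0002
gripper_force: 1.1
```

Emit:
drive_tool --motion '[[[1, 0, 0, 0.001, 0, 0, 0], [1, 0, 0, 0, 0, 0, 0], [1, 0, 0, 0, 0, 0, 0]]]'

```text
clock: 39.15
tool_pos: [0.5689, -0.1779, 0.0597]
ee_rot: [0.0, 0.804, 0.594, -0.0]
ft_force: [-0.8, -0.1, 10.1]
grip_width: -0.0001
gripper_force: 5.1
```

Emit:
drive_tool --motion '[[[1, 0, 0, -0.005, 0, 0, 0], [1, 0, 0, -0.02, 0, 0, 0], [1, 0, 0, -0.04, 0, 0, 0], [1, 0, 0, -0.04, 0, 0, 0], [1, -0.03, -0.03, -0.04, 0, 0, 0], [1, -0.03, -0.03, -0.03, 0, 0, 0], [1, -0.04, 0, 0, 0, 0, 0], [1, -0.04, 0, 0, 0, 0, 0], [1, -0.03, 0, 0, 0, 0, 0], [1, 0, 0, 0, 0, 0, 0], [1, 0, 0, 0, 0, 0, 0]]]'

```text
clock: 40.25
tool_pos: [0.4676, -0.3193, 0.2272]
ee_rot: [0.0, 0.805, 0.593, -0.001]
ft_force: [0.5, 1.5, -0.6]
grip_width: 0.0002
gripper_force: 0.0
```

Run:
```python
from h import *
from m import comps
st()
s=cam('side');t=cam('top')
for nm,c,r in(('side',s,(235,190,305,270)),('top',t,(280,160,352,225))):
  for a,ce,b in comps(c['frame'].astype(np.float32),*r,lambda r,g,b:(b-r>55),4): print(nm,round(a),ce.round(1))
for x in(0,): print([proj(c,np.array([.550+.292*.064+.956*y,-.2385+.956*.064-.292*y,.04])).round(1) for c in(s,t) for y in(-.029,.029)])
A0=np.load('A.npy');B0=np.load('B.npy')
for C,I,(x0,y0,x1,y1) in((t,A0,(185,135,255,175)),(s,B0,(275,140,312,205))):
    D=C['frame'][y0:y1,x0:x1].astype(float)-I[y0:y1,x0:x1];D=np.abs(D-np.median(D)).mean(2); D=cv2.GaussianBlur(D,(0,0),1); print('scoop diff',D.mean(),D.max(),np.unravel_index(D.argmax(),D.shape))
g=s['frame'].mean(2).astype(int); print(g[244:266:2,258:286:2])
g=t['frame'].mean(2).astype(int); print(g[192:210:2,322:346:2])
```

```text
t 40.35 p [ 0.4685 -0.3178  0.2271] q [-2.000e-04  8.041e-01  5.946e-01 -3.000e-04] F [0.28 0.58 0.36] w 0.0001 gf 0.0
side 18 [261.5 222.2]
side 20 [283.4 223.2]
side 16 [272.6 225.4]
top 31 [306.2 177.6]
top 63 [301.3 193.3]
[array([260.7, 223.1]), array([282.8, 224.1]), array([299.3, 198.1]), array([305.8, 177.6])]
scoop diff 2.396489571818432 8.495363395280911 (np.int64(11), np.int64(9))
scoop diff 3.308253565113271 32.4204023005975 (np.int64(40), np.int64(0))
[[188 190 187 189 188 188 191 189 191 193 194 192 196 191]
 [192 190 193 189 187 187 192 190 193 195 193 198 193 193]
 [189 190 191 191 188 183 179 181 191 193 194 194 192 194]
 [187 187 190 189 181 162 154 157 183 196 194 196 195 197]
 [190 190 192 192 174 139 141 137 170 193 193 195 194 192]
 [190 192 192 192 178 137 138 141 172 194 193 195 196 193]
 [169 176 176 180 181 161 155 154 156 179 187 190 191 189]
 [109 119 115 120 125 119 123 124 124 134 140 144 148 149]
 [ 85  96  84  92  96  91  97  92  93  98  90 101 100  95]
 [ 75  93  76  85  93  69  92  82  79  95  72  89  89  76]
 [102 105  98  98 103  92 101  92  88  99  80  95  90  75]]
[[154 154 154 152 151 154 154 153 155 155 150 153]
 [152 152 154 153 154 155 154 151 153 153 153 152]
 [153 154 152 154 147 139 156 150 150 152 152 145]
 [152 152 155 135 119 121 133 118 125 131 157 137]
 [149 151 151 122 127 122 115 122 126 126 148 115]
 [151 152 152 139 123 124 120 117 124 124 141  97]
 [150 153 153 152 144 144 154 145 143 146 137 111]
 [153 156 152 155 150 152 153 151 151 152 123 127]
 [151 152 151 153 155 152 153 153 153 150  99 140]]
```

```bash
python3 -c "
from h import *
print(ctrl.sign_off())"
```

```text
the job is handed in; nothing more can be done
None
```

I handed the job in at about 40 s of the 72 s limit. My last camera check showed both silver beads in the basket, the scoop back on its rest and the handle fully down in its catch. The brass bead was still in its lane when last checked, after the second pickup, and sign-off returned no verdict.

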